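Shut the washing-powder tin with its scoop inside

ROBOT

A 7-joint arm with a two-finger parallel gripper is mounted at the origin on the work surface. World frame = base frame: x ahead of the robot, y to its left, z up, the work surface at z = 0. Lengths are in m, angles in rad, forces in N, time in s.
With the tool pointing down it reaches from about 0.4 to 0.85 m from the base axis. Payload 4.4 kg.
Tool frame: the origin (TCP) lies on the centre line of the jaws, within the pads' length; the fingertips stand 14 mm ahead of it and the grasp point (between the pads) lies 5 mm behind it (r.nose_length is the distance from the TCP to the fingertips, in m); z points along the fingers, y is the line along which they close (so a half turn about z gives the same grasp; the last joint's range is limited). The gripper opens to 94 mm and grips with 3 to 60 N. Pads are 16 mm wide; open, the fingers measure 119 mm over their backs; the gripper's body (75 mm by 177 mm) begins 78 mm behind the grasp point.
Start: joints at [1.063, 0.628, 0.038, 1.517, -0.027, 0.996, -0.02], TCP at [0.278, -0.588, 0.183] pointing down, gripper open.
Joint ranges: [-3.06, 3.06], [-0.37, 2.12], [-1.25, 1.32], [0.18, 2.47], [-1.1, 4.24], [0.23, 1.98], [-2.94, 2.94]. Speed limits (rad/s): [2.57, 2.57, 3.14, 3.14, 3.14, 3.14, 3.14].

INTERFACE

Orientations are given as a rotation vector (axis times angle).
In Python, from workcell import r gives the robot as it stands.
- The arm moves only by the tool apply_moves, never from a script. Its argument "rows" is a list of rows, each an object of numbers: "ax", "ay", "az": the turn, a rotation vector about the world's x, y, z each as a share of 90 degrees, from -1 to 1; "tx", "ty", "tz": the shift along the world's x, y, z each as a share of 0.3 m, from -1 to 1; "jaw": the opening, from 0 (shut) to 1 (fully open). A call has 1 to 12 rows; each row is the pose to reach, as a shift and turn from the pose commanded when the call began; what a row does not reach only later rows make up. A row lasts 1/12 s, in which the tool goes at most 41.7 mm and 7.16 degrees, less where a joint would pass 70% of its speed; a pose out of reach is approached as far as the arm can. A call with a number of a shift or a turn outside -1 to 1 is refused whole. A call with a gripper value outside its range is refused whole. The fingers move at their own pace and stop on an object; the grip force is fixed at half the most. Time passes only in rows, so rows that repeat a pose let the fingers close. It gives the time, the measured TCP pose, the force, the opening and the grip force at its end, in the units of the state.
- r.get_obs(): the state, without advancing time (a new reading comes with each control period).
- r.get_image(name): name is "scene" or "side" or "wrist"; returns (picture, depth): 384x512x3 uint8, red, green, blue; 384x512 float32, m along the optical axis (not along the pixel's ray), 0 where there is no reading.
- r.camera_model(name): a dict with "camera_matrix" (3x3 intrinsics, pixels), "position" and "attitude" of the camera in the world. Camera axes: x right, y down, z forward; pixel columns grow to the right and rows downward; lengths in m; the calibration is good to about 2 mm. A picture is of the moment at which its call begins: read the wrist's pose just before it. camera_model takes no time and is no camera call; for the wrist camera it gives the pose at the moment of the call.
- r.job_done(): hands the job in; it is judged then, once.
Trained networks look in the newest picture that a camera, given by its name, has taken for a name from the list of things; names that differ only in an ending like _2 or _b are one class to them, and where a whole thing is asked for, a point or a joint stands for the part that bears it (a point fixed in the world has none). Each returns a list of dicts, best first, with "p" (0 to 1); they miss things now and then, are a little off and sometimes report something else, mostly with a low value. They report only what shows in the picture. A call takes as long as a camera call. They do not tell look-alikes from the thing itself.
- r.spot_in(camera, query): "box" ([left, top, right, bottom] in pixels, round what is visible of it).
- r.masks_of(camera, query): "region" (384x512 bool, what is visible of it) and "box" ([left, top, right, bottom] in pixels, round what is visible of it).
- r.pinpoint(camera, query): "location" ([column, row] in pixels: a listed point, or the origin of a listed thing).
The state is a dict: "time": time; "qpos": joint angles; "dq": joint speeds; "joint_torque": joint torques, N m; "eef_pos": TCP position; "ee_rot": TCP orientation; "ft_force": force on the tool from outside, world axes, zero at the start; "wrist_torque": the same for the moment, N m; "opening": finger opening in m; "finger_force": force on a finger pad.
Only numpy, scipy, OpenCV 4.12 (cv2) and the standard library are available. Lean on these libraries where they do the work, as an engineer would, in place of code of your own. Each camera call takes 0.05 s, during which the arm holds its last target. There are 200 camera calls.

TASK

Put the black scoop inside the open aluminium tin, then put the tin's lid on and close it fully: feel for where its lugs drop through the notches in the rim, then turn it clockwise (seen from above), past the first resistance, until it comes up against the hard stop. Do not shove or knock over the other things on the shelf.

Things in the scene. Friction and masses are not known exactly. Their poses are not given: they have to be found in the camera images.
- tin: Open round aluminium tin, fixed to the glass shelf, 140 mm across and 74 mm high; inside 132 mm across, floor 5 mm thick. Origin: centre of its underside, z up.
- tin_mouth (a point): Centre of the tin's mouth, level with its top edge. An inward rim, flush with the top and 8 mm thick, leaves an opening 108 mm across. Four notches 90 degrees apart, each 23 degrees wide, cut the rim out to the wall. Their turn differs each time, is NOT given by this or the tin's yaw, and must be seen or found by touch. The rim does not turn.
- lid: Loose aluminium lid, 0.25 kg, right way up on the shelf. Origin: centre of its underside, z up. Plug 102 mm across, 18 mm high; four lugs at its foot on the lid's +x, +y, -x and -y (14 mm wide, 7 mm high, out to 60 mm from the axis); above it a disc 142 mm across, from 18 to 24 mm, with a bar grip. Origin over the tin's: 74 mm with the lugs on the rim, 56 mm once dropped through the notches.
- lid_grip (a point): Middle of the lid's bar grip, 46 mm above the lid's origin. The bar runs along the lid's x axis, 80 mm long, 16 mm wide, from 24 to 56 mm above the lid's origin. Once dropped in, the lid turns clockwise only: about 0.55 rad freely from mid-notch, then 0.2 rad more against the stiff collar to the hard stop.
- collar (a joint): Tightening collar hidden under the tin's rim: it is pushed round clockwise by the lid's lugs over the last part of the turn. Reads 0 rad when untouched, 0.2 rad at the hard stop (lid fully closed). It turns stiffly (about 0.2 N m) and stays where it is left.
- scoop: Loose black plastic scoop lying flat, 96 mm long, 60 g. Origin: under the middle of its length, z up. Round open cup, 52 mm across and 32 mm high, centred 22 mm towards -x; stub handle along +x from 2 to 48 mm, 14 mm wide, from 20 to 30 mm above the origin.
- bottle: Bystander: closed turquoise bottle, upright, 66 mm across, 140 mm high. Origin: centre of its underside.
- brush: Bystander: white silicone brush lying flat, 160 mm long along its x axis, 42 mm wide, 24 mm high. Origin: under its middle.
- soap: Bystander: cream soap bar, 40 x 60 x 25 mm. Origin: centre of its underside.
- jar: Bystander: small glass jar with steel cap, 50 mm across, 60 mm high. Origin: centre of its underside.
- mug: Bystander: white mug, 72 mm across, 85 mm high, handle at +y. Origin: centre of its underside.
Not all that is in view belongs to the job. Leave any pink or red look-alike of the lid alone.

How it is judged:
On the way, in this order (a step that is already met when the one before it is completed fails the run):
1. the scoop lies in the tin (horizontal distance between scoop and tin below 0.05 m and z of scoop in the frame of tin below 0.035 m), for 0.2 s.
2. the lid has dropped through the notches and sits down on the rim, the scoop inside (all of step 1 and horizontal distance between lid and tin below 0.006 m and z of lid in the frame of tin below 0.06 m and angle between lid's own z axis and vertical below 0.06 rad), for 0.2 s.
3. the lid has been turned clockwise and has driven the collar to its stop (all of step 2 and value of joint collar above 0.14 rad), for 0.2 s.
At the end, for the whole second after the job is handed in: The scoop is inside the tin (origin within 50 mm of the tin's axis and less than 35 mm above the tin's origin); the lid sits down on the tin, level within 0.06 rad, within 6 mm of its axis, its origin less than 60 mm above the tin's; the collar has been driven past 0.14 rad of its 0.2; all at rest (all of step 3 and linear speed of lid below 0.02 m/s and linear speed of scoop below 0.03 m/s); the robot touches nothing.
It fails at once if the bottle is pushed more than 40 mm from its place or tipped over (distance of bottle from where it was at the start of the episode above 0.04 m or angle between bottle's own z axis and vertical above 0.6 rad).
It fails at once if the brush is pushed more than 40 mm from its place or tipped over (distance of brush from where it was at the start of the episode above 0.04 m or angle between brush's own z axis and vertical above 0.6 rad).
It fails at once if the soap is pushed more than 40 mm from its place or tipped over (distance of soap from where it was at the start of the episode above 0.04 m or angle between soap's own z axis and vertical above 0.6 rad).
It fails at once if the jar is pushed more than 40 mm from its place or tipped over (distance of jar from where it was at the start of the episode above 0.04 m or angle between jar's own z axis and vertical above 0.6 rad).
It fails at once if the mug is pushed more than 40 mm from its place or tipped over (distance of mug from where it was at the start of the episode above 0.04 m or angle between mug's own z axis and vertical above 0.6 rad).
It also fails if it takes over 72 s, if anything falls off the work surface, if the arm or the gripper's body presses on something with over 40 N, if the wrist force passes 120 N, or if a joint passes its speed limit or range.

## Working session

There is one attempt and no reset: what is moved stays moved. The work goes in short steps, Python scripts to look and compute and a tool call to move; the robot and the scene stay as the last step left them, time stands still between calls to the robot, and variables do not carry over. Pictures are saved under pics/ and viewed, at most 10 in all, crops included, and the job is handed in when it is done.

Besides the shell and the picture viewer there is one more tool, called after "Call:" as name(argument=value, ...), one argument or row to a line, values as JSON. apply_moves: Moves the arm, as the interface text tells. Shift numbers are shares of 0.3 m and turn numbers shares of 90 degrees, none past 1 either way. Its arguments: {"type":"object","properties":{"rows":{"type":"array"}},"required":["rows"]}

```bash
mkdir -p pics; ls; cat > h.py <<'E'
import numpy as np, cv2
from scipy.spatial.transform import Rotation as R
from workcell import r
def cam(n):
    m=r.camera_model(n); A=np.array(m["attitude"],float)
    Rm=A if A.shape==(3,3) else (R.from_rotvec(A).as_matrix() if A.size==3 else None)
    return np.array(m["camera_matrix"]),np.array(m["position"]),Rm
def cloud(n,d):
    K,p,Rm=cam(n); v,u=np.mgrid[:d.shape[0],:d.shape[1]]
    P=np.stack([(u-K[0,2])/K[0,0]*d,(v-K[1,2])/K[1,1]*d,d],-1)
    return P@Rm.T+p
E
python3 - <<'E'
from h import *
print(r.get_obs()); print(r.camera_model("scene")); print(r.camera_model("wrist"))
ims=[]
for n in ["scene","side"]:
    im,d=r.get_image(n); ims.append(im); C=cloud(n,d)
    np.savez(f"{n}.npz",im=im,d=d,C=C)
    for q in ["tin","tin_mouth","lid","lid_grip","scoop","bottle","brush","soap","jar","mug"]:
        for o in r.masks_of(n,q)[:3]:
            M=np.array(o["region"])&(d>0); pts=C[M]
            if len(pts): print(n,q,round(o["p"],2),np.round(o["box"]),np.round(np.median(pts,0),3),np.round(np.percentile(pts,2,axis=0),3),np.round(np.percentile(pts,98,axis=0),3))
    cv2.imwrite(f"pics/{n}.png",cv2.resize(im[...,::-1],(800,600)))
print(r.get_obs()["time"])
E
```

```text
pics
{'time': 0.0, 'qpos': array([ 1.06320599,  0.62932896,  0.03843475,  1.51832468, -0.02698732,
        0.99626209, -0.02000438]), 'dq': array([ 0.00087272,  0.00183177, -0.00099117,  0.00061033,  0.00068734,
        0.00052579, -0.00104961]), 'joint_torque': array([ 5.05747121e-04, -5.49728680e+01,  1.14386369e+00, -1.86633772e+01,
       -5.20961091e-02,  2.35073880e-02,  1.39361268e-04]), 'eef_pos': array([ 0.27765165, -0.58697003,  0.18207899]), 'ee_rot': array([-3.06354166e+00, -6.87962529e-01,  6.64108976e-04]), 'ft_force': array([-0.63472986, -1.12120024, -0.46754529]), 'wrist_torque': array([ 0.03002896, -0.03646853, -0.02871305]), 'finger_force': 0.0, 'opening': 0.09387317409090368}
{'camera_matrix': array([[411.29876852,   0.        , 255.1719939 ],
       [  0.        , 411.29876852, 193.35035   ],
       [  0.        ,   0.        ,   1.        ]]), 'position': array([ 1.23375119, -0.52539146,  1.11332827]), 'attitude': array([-2.20167991, -1.00031161,  0.38409964])}
{'camera_matrix': array([[319.77154094,   0.        , 247.92832659],
       [  0.        , 319.77154094
[... 2348 characters left out ...]
1. 237. 374. 277.] [0.253 0.387 0.025] [0.188 0.318 0.02 ] [0.312 0.444 0.058]
side scoop 0.45 [230. 120. 248. 132.] [ 0.556 -0.271  0.062] [ 0.512 -0.311  0.043] [ 0.58  -0.245  0.074]
side bottle 0.67 [171. 151. 195. 189.] [0.754 0.036 0.117] [ 0.726 -0.025  0.041] [0.788 0.048 0.181]
side brush 0.86 [191. 132. 229. 141.] [ 0.633 -0.222  0.061] [ 0.588 -0.245  0.041] [ 0.73  -0.204  0.068]
side soap 0.47 [275. 160. 286. 176.] [0.41  0.002 0.063] [ 0.39  -0.053  0.04 ] [0.429 0.023 0.07 ]
side soap 0.22 [197.  90. 223. 117.] [ 0.639 -0.381  0.097] [ 0.604 -0.451  0.044] [ 0.683 -0.365  0.127]
side jar 0.54 [207. 204. 220. 226.] [0.67  0.21  0.087] [0.649 0.177 0.043] [0.693 0.221 0.103]
1.1
```

View pics/scene.png

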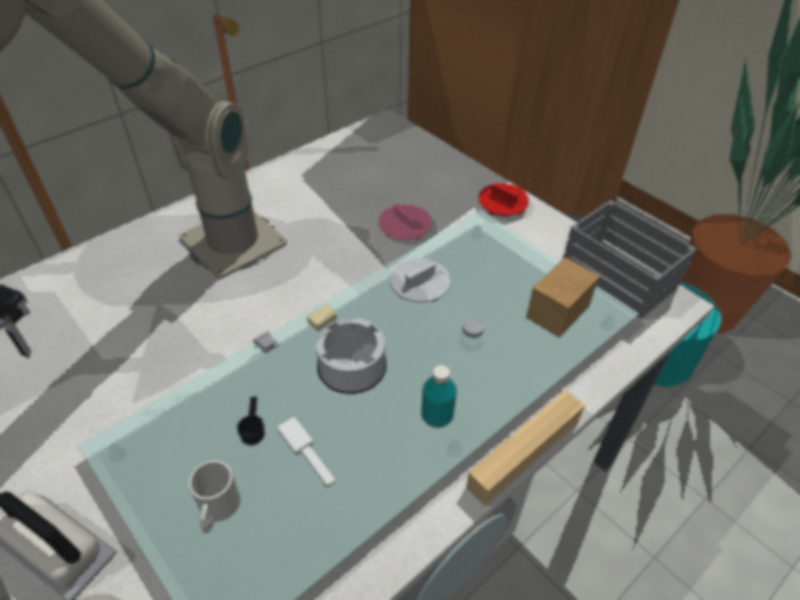

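```bash
python3 - <<'E'
from h import *
# top surfaces by height slices in both clouds
for n in ["scene","side"]:
    Z=np.load(n+".npz"); C=Z["C"]; d=Z["d"]; im=Z["im"]
    def sel(x,y,rad,z0,z1):
        M=(d>0)&(np.hypot(C[...,0]-x,C[...,1]-y)<rad)&(C[...,2]>z0)&(C[...,2]<z1); return C[M],im[M]
    for nm,x,y,rad,z0,z1 in [("lidgrip",.473,.231,.09,.085,.1),("liddisc",.473,.231,.09,.055,.07),("tintop",.55,-.04,.09,.107,.12),("scoop",.547,-.28,.06,.05,.08)]:
        P,c=sel(x,y,rad,z0,z1)
        if len(P)<5: print(n,nm,len(P)); continue
        (cx,cy),(w,hh),a=cv2.minAreaRect((P[:,:2]*1000).astype(np.float32)); 
        cc,rr=cv2.minEnclosingCircle((P[:,:2]*1000).astype(np.float32))
        print(n,nm,len(P),"rect",np.round([cx,cy,w,hh,a],1),"circ",np.round(cc,1),round(rr,1),"z",np.round(np.median(P[:,2]),4),"col",np.median(c,0))
    print(n,"shelf z",np.median(C[(d>0)&(C[...,2]>.03)&(C[...,2]<.05)][:,2]))
    for nm,x,y in [("A",.256,.378),("B",.475,.23),("C",.361,.65)]:
        P,c=sel(x,y,.06,0.01,.1); print(nm,np.median(c,0))
E
```

```text
scene lidgrip 97 rect [471.  227.8  77.9  19.9  86.4] circ [472.7 227.7] 39.8 z 0.0933 col [160. 164. 166.]
scene liddisc 701 rect [471.2 229.1 141.2 140.7  12.6] circ [471.  228.4] 73.0 z 0.0631 col [168. 173. 175.]
scene tintop 498 rect [551.5 -39.3 138.2 139.3  67. ] circ [550.4 -40.8] 71.9 z 0.1128 col [158. 163. 164.]
scene scoop 239 rect [ 550.3 -276.7   96.5   74.4    3.4] circ [ 549.1 -265.5] 50.6 z 0.0668 col [31. 33. 35.]
scene shelf z 0.039312840206708555
A [132.  76.  94.]
B [162. 167. 168.]
C [163.  31.  27.]
side lidgrip 106 rect [468.9 233.6  78.5  15.9  85.6] circ [467.6 233.6] 39.6 z 0.0957 col [176.  174.  177.5]
side liddisc 1044 rect [468.6 232.4 141.1 139.2  49.7] circ [470.2 230.8] 73.3 z 0.0642 col [178. 176. 180.]
side tintop 370 rect [548.7 -35.1 139.9 139.4  22.8] circ [546.1 -36. ] 73.1 z 0.1138 col [155. 154. 157.]
side scoop 151 rect [ 556.  -261.5   76.6   94.4   35. ] circ [ 547.6 -263.3] 50.5 z 0.0651 col [16. 16. 18.]
side shelf z 0.04053222337593221
A [136.  73.  93.]
B [177. 176. 180.]
C [182.  24.  21.]
```

The silver lid is at about (420,278) px, the tin at (350,355) and the scoop at (251,425) with its handle pointing up. The pink (405,222) and red (503,200) lids are look-alikes. Moving over the scoop for a close look.

Call:
apply_moves(
  rows=[
    {"tx": 0.1,"ty": 0.15,"tz": 0.3},
    {"tx": 0.57,"ty": 0.9,"tz": 0.45},
    {"tx": 0.57,"ty": 0.9,"tz": 0.45},
    {"tx": 0.57,"ty": 0.9,"tz": 0.45},
    {"tx": 0.57,"ty": 0.9,"tz": 0.45},
    {"tx": 0.57,"ty": 0.9,"tz": 0.45},
    {"tx": 0.57,"ty": 0.9,"tz": 0.45},
    {"tx": 0.57,"ty": 0.9,"tz": 0.45},
    {"tx": 0.57,"ty": 0.9,"tz": 0.45},
    {"tx": 0.57,"ty": 0.9,"tz": 0.45},
    {"tx": 0.57,"ty": 0.9,"tz": 0.45},
    {"tx": 0.57,"ty": 0.9,"tz": 0.45},
  ],
)

```text
validation failed for argument at $.ro...
```

```bash
python3 - <<'E'
from h import *
o=r.get_obs(); print(o["eef_pos"],o["ee_rot"],o["time"],cam("wrist")[2][:,2])
im,d=r.get_image("wrist"); C=cloud("wrist",d); np.savez("w1.npz",im=im,d=d,C=C)
cv2.imwrite("pics/w1.png",im[...,::-1])
for q in ["scoop"]:
    for m in r.masks_of("wrist",q)[:2]:
        P=C[np.array(m["region"])&(d>0)]; print(q,m["p"],m["box"],len(P),np.median(P,0))
        T=P[P[:,2]>.055]; print("rect",cv2.minAreaRect((T[:,:2]*1000).astype(np.float32)), "z99",np.percentile(P[:,2],[1,50,90,99]))
M=(d>0)&(im.max(-1)<70)&(C[...,2]>.045)&(C[...,2]<.09)&(np.hypot(C[...,0]-.547,C[...,1]+.28)<.09)
T=C[M]; mu=T[:,:2].mean(0); w,V=np.linalg.eigh(np.cov((T[:,:2]-mu).T)); a=V[:,1]; t=(T[:,:2]-mu)@a; s=(T[:,:2]-mu)@V[:,0]
print(len(T),mu,"axis",a,np.degrees(np.arctan2(a[1],a[0])),"ext",np.percentile(t,[0.5,99.5]))
for lo in np.arange(-.07,.07,.01):
    k=(t>lo)&(t<lo+.01)
    if k.sum()>3: print(round(lo,3),k.sum(),np.round(np.percentile(s[k],[2,98]),4),np.round(T[k][:,:2].mean(0),4),np.round(np.percentile(T[k][:,2],95),4))
E
```

```text
[ 0.27790687 -0.58761878  0.18300403] [3.06524470e+00 6.88240413e-01 4.47143567e-05] 1.1 [-0.25333751 -0.12022629 -0.95987798]<stdin>:10: RuntimeWarning: Mean of empty slice.
  ret = um.true_divide(
  avg = a.mean(axis, **keepdims_kw)
<stdin>:10: RuntimeWarning: Degrees of freedom <= 0 for slice
  c *= np.true_divide(1, fact)
  c *= np.true_divide(1, fact)
Traceback (most recent call last):
IndexError: index -1 is out of bounds for axis 0 with size 0
```

View pics/w1.png

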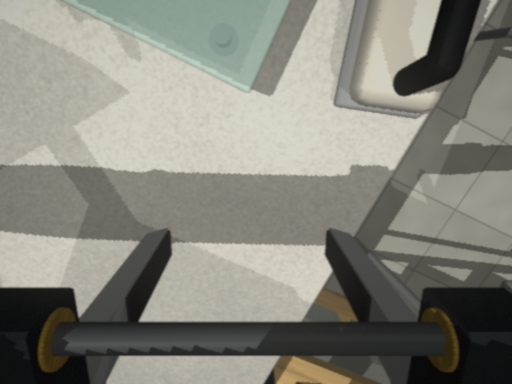

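The picture is from the start pose, because the move was refused: it shows only the shelf corner at (250,85) and the fingers. Retrying with all fields filled in.

Call:
apply_moves(
  rows=[
    {"ax": 0,"ay": 0,"az": 0,"tx": 0.1,"ty": 0.15,"tz": 0.3,"jaw": 1},
    {"ax": 0,"ay": 0,"az": 0,"tx": 0.57,"ty": 0.9,"tz": 0.45,"jaw": 1},
    {"ax": 0,"ay": 0,"az": 0,"tx": 0.57,"ty": 0.9,"tz": 0.45,"jaw": 1},
    {"ax": 0,"ay": 0,"az": 0,"tx": 0.57,"ty": 0.9,"tz": 0.45,"jaw": 1},
    {"ax": 0,"ay": 0,"az": 0,"tx": 0.57,"ty": 0.9,"tz": 0.45,"jaw": 1},
    {"ax": 0,"ay": 0,"az": 0,"tx": 0.57,"ty": 0.9,"tz": 0.45,"jaw": 1},
    {"ax": 0,"ay": 0,"az": 0,"tx": 0.57,"ty": 0.9,"tz": 0.45,"jaw": 1},
    {"ax": 0,"ay": 0,"az": 0,"tx": 0.57,"ty": 0.9,"tz": 0.45,"jaw": 1},
    {"ax": 0,"ay": 0,"az": 0,"tx": 0.57,"ty": 0.9,"tz": 0.45,"jaw": 1},
    {"ax": 0,"ay": 0,"az": 0,"tx": 0.57,"ty": 0.9,"tz": 0.45,"jaw": 1},
    {"ax": 0,"ay": 0,"az": 0,"tx": 0.57,"ty": 0.9,"tz": 0.45,"jaw": 1},
    {"ax": 0,"ay": 0,"az": 0,"tx": 0.57,"ty": 0.9,"tz": 0.45,"jaw": 1},
  ],
)

```text
time: 2.2
eef_pos: [0.4479, -0.3187, 0.3177]
ee_rot: [3.065, 0.686, -0.002]
ft_force: [-0.7, -0.1, 0.3]
opening: 0.0939
finger_force: 0.0
```

```bash
cat > scoop.py <<'E'
from h import *
o=r.get_obs(); print(o["eef_pos"],o["ee_rot"],o["time"])
im,d=r.get_image("wrist"); C=cloud("wrist",d); np.savez("w2.npz",im=im,d=d,C=C)
cv2.imwrite("pics/w2.png",im[...,::-1])
for m in r.masks_of("wrist","scoop")[:2]:
    print(m["p"],m["box"])
M=(d>0)&(im.max(-1)<75)&(C[...,2]>.047)&(C[...,2]<.09)&(np.hypot(C[...,0]-.547,C[...,1]+.28)<.09)
T=C[M]
mu=T[:,:2].mean(0); w,V=np.linalg.eigh(np.cov((T[:,:2]-mu).T)); a=V[:,1]; t=(T[:,:2]-mu)@a; s=(T[:,:2]-mu)@V[:,0]
print(len(T),mu,"axis",a,np.degrees(np.arctan2(a[1],a[0])),"ext",np.percentile(t,[0.5,99.5]))
for lo in np.arange(-.07,.07,.01):
    k=(t>lo)&(t<lo+.01)
    if k.sum()>3: print(round(lo,3),k.sum(),np.round(np.percentile(s[k],[2,98]),4),np.round(T[k][:,:2].mean(0),4),np.round(np.percentile(T[k][:,2],95),4))
E
python3 scoop.py
```

```text
[ 0.44792987 -0.3187226   0.31769474] [ 3.06519792e+00  6.86071457e-01 -1.92322104e-03] 2.2
0.6 [214.1, 59.0, 283.3, 109.2]
686 [ 0.54319469 -0.27654631] axis [-0.82009376  0.57222917] 145.09418086500173 ext [-0.0413164   0.04971079]
-0.05 20 [-0.0066  0.0091] [ 0.5758 -0.3011] 0.0726
-0.04 146 [-0.0172  0.0203] [ 0.5728 -0.2973] 0.0721
-0.03 66 [-0.0217  0.0252] [ 0.5641 -0.2909] 0.0727
-0.02 53 [-0.022  0.026] [ 0.5573 -0.2831] 0.0723
-0.01 46 [-0.0201  0.0243] [ 0.5473 -0.2798] 0.0724
0.0 76 [-0.0124  0.0166] [ 0.5383 -0.2744] 0.0727
0.01 69 [-0.0049  0.0062] [ 0.5305 -0.2685] 0.0709
0.02 70 [-0.0055  0.0061] [ 0.5225 -0.2625] 0.0711
0.03 69 [-0.0057  0.0055] [ 0.5145 -0.2564] 0.0706
0.04 69 [-0.0061  0.005 ] [ 0.5066 -0.2504] 0.071
```

View pics/w2.png

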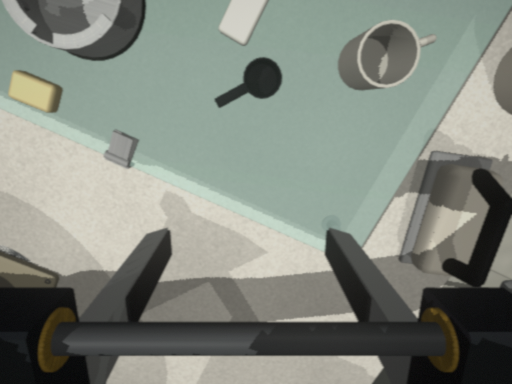

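The wrist view shows the scoop cup at (263,78) with its handle running to (220,103), the brush at (242,18), the mug at (380,55) and the soap at (35,90). Approaching the scoop handle.

Call:
apply_moves(
  rows=[
    {"ax": 0,"ay": 0,"az": -0.68,"tx": 0.232,"ty": 0.202,"tz": -0.1,"jaw": 0.5},
    {"ax": 0,"ay": 0,"az": -0.68,"tx": 0.232,"ty": 0.202,"tz": -0.2,"jaw": 0.5},
    {"ax": 0,"ay": 0,"az": -0.68,"tx": 0.232,"ty": 0.202,"tz": -0.3,"jaw": 0.5},
    {"ax": 0,"ay": 0,"az": -0.68,"tx": 0.232,"ty": 0.202,"tz": -0.4,"jaw": 0.5},
    {"ax": 0,"ay": 0,"az": -0.68,"tx": 0.232,"ty": 0.202,"tz": -0.5,"jaw": 0.5},
    {"ax": 0,"ay": 0,"az": -0.68,"tx": 0.232,"ty": 0.202,"tz": -0.6,"jaw": 0.5},
    {"ax": 0,"ay": 0,"az": -0.68,"tx": 0.232,"ty": 0.202,"tz": -0.66,"jaw": 0.5},
    {"ax": 0,"ay": 0,"az": -0.68,"tx": 0.232,"ty": 0.202,"tz": -0.66,"jaw": 0.5},
    {"ax": 0,"ay": 0,"az": -0.68,"tx": 0.232,"ty": 0.202,"tz": -0.66,"jaw": 0.5},
    {"ax": 0,"ay": 0,"az": -0.68,"tx": 0.232,"ty": 0.202,"tz": -0.66,"jaw": 0.5},
    {"ax": 0,"ay": 0,"az": -0.68,"tx": 0.232,"ty": 0.202,"tz": -0.66,"jaw": 0.5},
    {"ax": 0,"ay": 0,"az": -0.68,"tx": 0.232,"ty": 0.202,"tz": -0.66,"jaw": 0.5},
  ],
)

```text
time: 3.3
eef_pos: [0.5182, -0.2578, 0.12]
ee_rot: [2.989, -0.967, 0.0]
ft_force: [-0.5, -0.1, 0.8]
opening: 0.0472
finger_force: 0.0
```

```bash
cat > pose.py <<'E'
from h import *
o=r.get_obs(); Rm=R.from_rotvec(o["ee_rot"]).as_matrix()
print("pos",np.round(o["eef_pos"],4),"yawx",round(np.degrees(np.arctan2(Rm[1,0],Rm[0,0])),2),"z",np.round(Rm[:,2],3),"q",np.round(o["qpos"],2),"F",np.round(o["ft_force"],1),"T",np.round(o["wrist_torque"],2),"open",o["opening"],o["time"])
E
python3 pose.py; sed -i 's/w2/w3/g' scoop.py; python3 scoop.py
```

```text
pos [ 0.5182 -0.2578  0.12  ] yawx -35.85 z [-0. -0. -1.] q [ 0.27  0.61  0.22  1.79 -0.19  0.76 -1.61] F [-0.5 -0.1  0.8] T [ 0.08 -0.02 -0.02] open 0.047219596809284364 3.3
[ 0.51822165 -0.25784052  0.12000081] [ 2.98879900e+00 -9.66847831e-01  1.50154696e-04] 3.3
0.59 [218.3, 111.9, 281.2, 225.2]
1983 [ 0.54116297 -0.27637751] axis [-0.77543628  0.63142583] 140.84460407449131 ext [-0.04403847  0.04764175]
-0.05 123 [-0.013   0.0118] [ 0.5746 -0.3023] 0.0727
-0.04 174 [-0.0226  0.0198] [ 0.5683 -0.299 ] 0.0727
-0.03 166 [-0.0253  0.0229] [ 0.5594 -0.2933] 0.0725
-0.02 189 [-0.0251  0.0226] [ 0.552  -0.2864] 0.0725
-0.01 328 [-0.0219  0.0194] [ 0.5449 -0.2787] 0.0724
0.0 365 [-0.0124  0.0097] [ 0.5392 -0.2735] 0.0724
0.01 168 [-0.0056  0.0056] [ 0.5296 -0.2669] 0.0708
0.02 174 [-0.0058  0.0059] [ 0.5217 -0.2605] 0.0708
0.03 161 [-0.0054  0.0064] [ 0.5138 -0.2547] 0.0709
0.04 135 [-0.0049  0.0062] [ 0.5065 -0.2489] 0.071
```

Call:
apply_moves(
  rows=[
    {"ax": 0,"ay": 0,"az": -0.02,"tx": 0,"ty": 0,"tz": -0.1,"jaw": 0.5},
    {"ax": 0,"ay": 0,"az": -0.02,"tx": 0,"ty": 0,"tz": -0.16,"jaw": 0.5},
    {"ax": 0,"ay": 0,"az": -0.02,"tx": 0,"ty": 0,"tz": -0.193,"jaw": 0.5},
    {"ax": 0,"ay": 0,"az": -0.02,"tx": 0,"ty": 0,"tz": -0.193,"jaw": 0.5},
    {"ax": 0,"ay": 0,"az": -0.02,"tx": 0,"ty": 0,"tz": -0.193,"jaw": 0},
    {"ax": 0,"ay": 0,"az": -0.02,"tx": 0,"ty": 0,"tz": -0.193,"jaw": 0},
    {"ax": 0,"ay": 0,"az": -0.02,"tx": 0,"ty": 0,"tz": -0.193,"jaw": 0},
    {"ax": 0,"ay": 0,"az": -0.02,"tx": 0,"ty": 0,"tz": -0.193,"jaw": 0},
    {"ax": 0,"ay": 0,"az": -0.02,"tx": 0,"ty": 0,"tz": -0.193,"jaw": 0},
    {"ax": 0,"ay": 0,"az": -0.02,"tx": 0,"ty": 0,"tz": -0.193,"jaw": 0},
  ],
)

```text
time: 4.23
eef_pos: [0.5189, -0.2571, 0.0626]
ee_rot: [2.973, -1.014, 0.001]
ft_force: [-0.9, -1.0, -0.6]
opening: 0.0108
finger_force: 0.0
```

Call:
apply_moves(
  rows=[
    {"ax": 0,"ay": 0,"az": 0,"tx": 0,"ty": 0,"tz": 0,"jaw": 0},
    {"ax": 0,"ay": 0,"az": 0,"tx": 0,"ty": 0,"tz": 0,"jaw": 0},
    {"ax": 0,"ay": 0,"az": 0,"tx": 0,"ty": 0,"tz": 0,"jaw": 0},
  ],
)

```text
time: 4.48
eef_pos: [0.5186, -0.2569, 0.0621]
ee_rot: [-2.973, 1.015, -0.0]
ft_force: [-0.6, -0.4, -0.0]
opening: 0.0008
finger_force: 0.0
```

```bash
python3 pose.py; python3 - <<'E'
from h import *
im,d=r.get_image("wrist"); np.savez("w4.npz",im=im,d=d); cv2.imwrite("pics/w4.png",im[...,::-1]); print(r.get_obs()["finger_force"])
E
```

```text
pos [ 0.5186 -0.2569  0.0621] yawx -37.68 z [ 0.  0. -1.] q [ 0.28  0.69  0.21  1.83 -0.22  0.64 -1.61] F [-0.6 -0.4 -0. ] T [ 0.11  0.04 -0.01] open 0.00081388908892256 4.4833
0.0
```

View pics/w4.png

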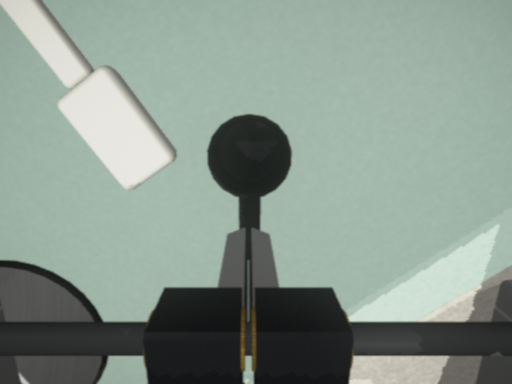

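The fingers at (248,260) closed on nothing; the cup is at (250,155) and the handle now ends just ahead of them. Measuring where the scoop is now.

```bash
python3 - <<'E'
from h import *
Z=np.load("w4.npz"); im,d=Z["im"],Z["d"]; C=cloud("wrist",d)
M=(d>0)&(im.max(-1)<75)&(C[...,2]>.047)&(C[...,2]<.09)&(np.hypot(C[...,0]-.547,C[...,1]+.28)<.09)
v,u=np.nonzero(M); k=v<228; T=C[v[k],u[k]]
rim=T[T[:,2]>.0715]; print("rim",cv2.minEnclosingCircle((rim[:,:2]*1000).astype(np.float32)))
Z3=np.load("w3.npz"); C3=Z3["C"]; im3=Z3["im"];M3=(Z3["d"]>0)&(im3.max(-1)<75)&(C3[...,2]>.0715)&(C3[...,2]<.09)&(np.hypot(C3[...,0]-.557,C3[...,1]+.287)<.05); print("before",cv2.minEnclosingCircle((C3[M3][:,:2]*1000).astype(np.float32)))
for row in range(190,300,8):
    print(row, np.round(C[row,248],4), np.round(C[row,232],4), im[row,248], im[row,232])
E
```

```text
rim ((557.016357421875, -287.9858093261719), 25.382253646850586)
before ((548.665283203125, -280.772705078125), 35.87318801879883)
190 [ 0.5397 -0.2737  0.0633] [ 0.5474 -0.2671  0.0707] [30 33 30] [39 42 40]
198 [ 0.5374 -0.272   0.0719] [ 0.537  -0.257   0.0402] [33 37 35] [162 184 170]
206 [ 0.5326 -0.2683  0.0692] [ 0.5321 -0.253   0.0396] [35 40 37] [163 185 171]
214 [ 0.5282 -0.2649  0.0689] [ 0.5271 -0.2491  0.0395] [36 41 38] [164 185 171]
222 [ 0.5241 -0.2617  0.0697] [ 0.5222 -0.2452  0.0397] [36 41 38] [165 186 172]
230 [ 0.5243 -0.2619  0.0838] [ 0.5175 -0.2416  0.0409] [37 41 39] [162 182 169]
238 [ 0.5248 -0.2622  0.0971] [ 0.5316 -0.2564  0.1011] [40 45 42] [89 91 88]
246 [ 0.5246 -0.2621  0.107 ] [ 0.531  -0.2564  0.1104] [37 41 38] [90 92 89]
254 [ 0.5245 -0.262   0.1162] [ 0.5308 -0.2569  0.1198] [36 39 37] [89 91 88]
262 [ 0.5246 -0.2621  0.1249] [ 0.5304 -0.257   0.1276] [83 93 86] [89 91 87]
270 [ 0.5246 -0.2621  0.1326] [ 0.5305 -0.2576  0.1359] [82 92 86] [87 88 85]
278 [ 0.522  -0.2601  0.134 ] [ 0.5298 -0.2574  0.1415] [81 91 85] [87 89 86]
286 [ 0.5194 -0.2581  0.1354] [ 0.5296 -0.2576  0.1478] [81 90 84] [81 82 80]
294 [ 0.5168 -0.2561  0.1367] [ 0.547  -0.274   0.1895] [79 89 82] [26 29 28]
```

```bash
python3 - <<'E'
from h import *
print(r.nose_length)
o=r.get_obs(); Rm=R.from_rotvec(o["ee_rot"]).as_matrix(); K,p,Rc=cam("wrist")
for x in (0,.008):
  for z in (-.03,-.005,0,.014):
    q=Rc.T@(o["eef_pos"]+Rm@[x,0,z]-p); print(x,z,np.round((K@q/q[2])[:2],1))
Z=np.load("w2.npz"); C2,im2=Z["C"],Z["im"]
for row in range(226,300,6): print(row,np.round(C2[row,155:171:5,2],3))
im,d=r.get_image("side"); K,p,Rc=cam("side")
q=Rc.T@(o["eef_pos"]-p); u,v=(K@q/q[2])[:2].astype(int); print(u,v)
cv2.imwrite("pics/s4.png",cv2.resize(im[v-60:v+30,u-60:u+60,::-1],(800,600)))
E
```

```text
0.014
0 -0.03 [247.4 247.4]
0 -0.005 [247.4 230.9]
0 0 [247.5 228. ]
0 0.014 [247.5 220.7]
0.008 -0.03 [247.4 234.7]
0.008 -0.005 [247.5 219.5]
0.008 0 [247.5 216.9]
0.008 0.014 [247.5 210.1]
226 [-0.001  0.    -0.    -0.001]
232 [0.346 0.519 0.345 0.   ]
238 [0.355 0.355 0.352 0.34 ]
244 [0.364 0.36  0.352 0.341]
250 [0.367 0.362 0.352 0.342]
256 [0.373 0.363 0.353 0.342]
262 [ 0.373  0.364  0.354 -0.001]
268 [0.373 0.366 0.002 0.001]
274 [ 0.374  0.366 -0.001  0.001]
280 [ 0.376 -0.001 -0.001 -0.   ]
286 [ 0.376 -0.    -0.001 -0.001]
292 [-0.    -0.    -0.001 -0.001]
298 [-0.     0.    -0.001 -0.001]
244 128
```

View pics/s4.png

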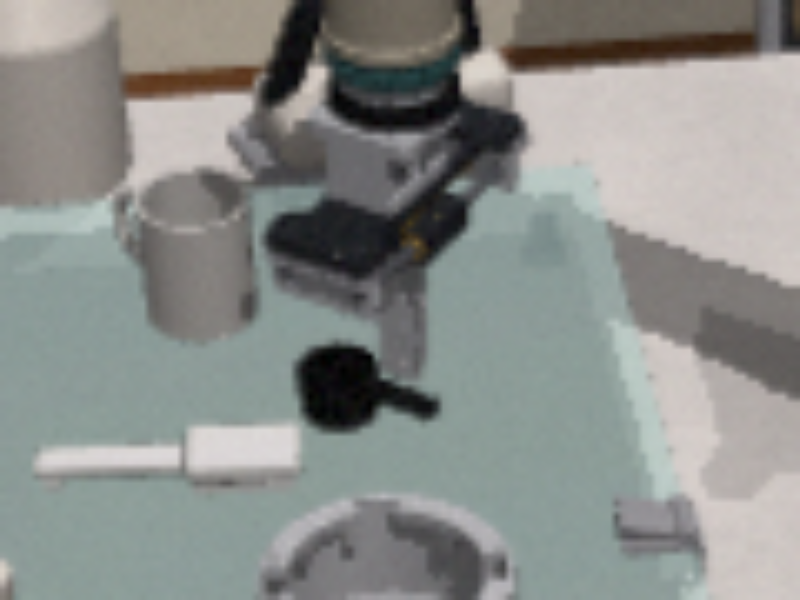

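The side view shows the fingertips at (400,372) ending above the handle at (410,395). The real tips are therefore about 20 mm above the reported TCP, not 14 mm below it, while the sideways position agrees. I'll open the jaws and descend in small, force-checked steps.

Call:
apply_moves(
  rows=[
    {"ax": 0,"ay": 0,"az": 0,"tx": 0,"ty": 0,"tz": 0,"jaw": 0.5},
    {"ax": 0,"ay": 0,"az": 0,"tx": 0,"ty": 0,"tz": 0,"jaw": 0.5},
    {"ax": 0,"ay": 0,"az": 0,"tx": 0,"ty": 0,"tz": 0,"jaw": 0.5},
    {"ax": 0,"ay": 0,"az": 0,"tx": 0,"ty": 0,"tz": 0,"jaw": 0.5},
    {"ax": 0,"ay": 0,"az": 0,"tx": 0,"ty": 0,"tz": 0,"jaw": 0.5},
    {"ax": 0,"ay": 0,"az": 0,"tx": 0,"ty": 0,"tz": -0.02,"jaw": 0.5},
    {"ax": 0,"ay": 0,"az": 0,"tx": 0,"ty": 0,"tz": -0.04,"jaw": 0.5},
    {"ax": 0,"ay": 0,"az": 0,"tx": 0,"ty": 0,"tz": -0.06,"jaw": 0.5},
    {"ax": 0,"ay": 0,"az": 0,"tx": 0,"ty": 0,"tz": -0.073,"jaw": 0.5},
    {"ax": 0,"ay": 0,"az": 0,"tx": 0,"ty": 0,"tz": -0.073,"jaw": 0.5},
  ],
)

```text
time: 5.42
eef_pos: [0.5177, -0.2565, 0.0388]
ee_rot: [-2.973, 1.015, 0.004]
ft_force: [-0.5, 0.3, -0.6]
opening: 0.047
finger_force: 0.0
```

```bash
python3 pose.py; python3 - <<'E'
from h import *
im,d=r.get_image("wrist"); C=cloud("wrist",d); o=r.get_obs(); Rm=R.from_rotvec(o["ee_rot"]).as_matrix()
L=(C-o["eef_pos"])@Rm   # tool frame
M=(d>0)&(np.abs(L[...,0])<.012)&(np.abs(np.abs(L[...,1])-.028)<.012)&(L[...,2]<.03)
print(M.sum(), np.percentile(L[M][:,2],[90,97,99,100]), C[M][:,2].min())
print(np.round(L[M][L[M][:,2]>np.percentile(L[M][:,2],97)],3)[:8])
v,u=np.nonzero(M); print(u.min(),u.max(),v.min(),v.max())
E
```

```text
pos [ 0.5177 -0.2565  0.0388] yawx -37.69 z [-0.002  0.001 -1.   ] q [ 0.29  0.73  0.19  1.85 -0.23  0.59 -1.6 ] F [-0.5  0.3 -0.6] T [ 0.06 -0.01  0.  ] open 0.04702126179198802 5.4167
9290 [-0.00089022 -0.00020202  0.00020518  0.00129204] 0.03807391030579638
[[ 0.011 -0.034  0.   ]
 [ 0.011 -0.022 -0.   ]
 [ 0.011 -0.02  -0.   ]
 [ 0.011 -0.018  0.001]
 [ 0.011  0.017  0.001]
 [ 0.012  0.02  -0.   ]
 [ 0.012  0.022 -0.   ]
 [ 0.011  0.026  0.   ]]
151 344 212 383
```

Call:
apply_moves(
  rows=[
    {"ax": 0,"ay": 0,"az": 0,"tx": 0,"ty": 0,"tz": -0.02,"jaw": 0.5},
    {"ax": 0,"ay": 0,"az": 0,"tx": 0,"ty": 0,"tz": -0.04,"jaw": 0.5},
    {"ax": 0,"ay": 0,"az": 0,"tx": 0,"ty": 0,"tz": -0.04,"jaw": 0.4},
    {"ax": 0,"ay": 0,"az": 0,"tx": 0,"ty": 0,"tz": -0.04,"jaw": 0.2},
    {"ax": 0,"ay": 0,"az": 0,"tx": 0,"ty": 0,"tz": -0.04,"jaw": 0},
    {"ax": 0,"ay": 0,"az": 0,"tx": 0,"ty": 0,"tz": -0.04,"jaw": 0},
    {"ax": 0,"ay": 0,"az": 0,"tx": 0,"ty": 0,"tz": -0.04,"jaw": 0},
    {"ax": 0,"ay": 0,"az": 0,"tx": 0,"ty": 0,"tz": -0.04,"jaw": 0},
    {"ax": 0,"ay": 0,"az": 0,"tx": 0,"ty": 0,"tz": -0.04,"jaw": 0},
    {"ax": 0,"ay": 0,"az": 0,"tx": 0,"ty": 0,"tz": -0.04,"jaw": 0},
  ],
)

```text
time: 6.3
eef_pos: [0.5187, -0.257, 0.0284]
ee_rot: [2.973, -1.015, 0.001]
ft_force: [-0.6, 0.5, 0.0]
opening: 0.0135
finger_force: 30.0
```

Call:
apply_moves(
  rows=[
    {"ax": 0,"ay": 0,"az": 0,"tx": 0,"ty": 0,"tz": 0.08,"jaw": 0},
    {"ax": 0,"ay": 0,"az": 0,"tx": 0,"ty": 0,"tz": 0.2,"jaw": 0},
    {"ax": 0,"ay": 0,"az": 0,"tx": 0,"ty": 0,"tz": 0.32,"jaw": 0},
    {"ax": 0,"ay": 0,"az": 0,"tx": -0.05,"ty": 0.05,"tz": 0.44,"jaw": 0},
    {"ax": 0,"ay": 0,"az": 0.1,"tx": -0.05,"ty": 0.1,"tz": 0.54,"jaw": 0},
    {"ax": 0,"ay": 0,"az": 0.2,"tx": -0.05,"ty": 0.2,"tz": 0.6,"jaw": 0},
    {"ax": 0,"ay": 0,"az": 0.3,"tx": -0.05,"ty": 0.3,"tz": 0.6,"jaw": 0},
    {"ax": 0,"ay": 0,"az": 0.4,"tx": -0.05,"ty": 0.3,"tz": 0.6,"jaw": 0},
    {"ax": 0,"ay": 0,"az": 0.5,"tx": -0.05,"ty": 0.3,"tz": 0.6,"jaw": 0},
    {"ax": 0,"ay": 0,"az": 0.5,"tx": -0.05,"ty": 0.3,"tz": 0.6,"jaw": 0},
    {"ax": 0,"ay": 0,"az": 0.5,"tx": -0.05,"ty": 0.3,"tz": 0.6,"jaw": 0},
  ],
)

```text
time: 7.22
eef_pos: [0.5032, -0.1666, 0.2082]
ee_rot: [-3.134, -0.21, 0.0]
ft_force: [0.1, -0.6, -1.0]
opening: 0.0133
finger_force: 30.0
```

```bash
python3 pose.py; python3 - <<'E'
from h import *
im,d=r.get_image("wrist"); C=cloud("wrist",d); np.savez("w5.npz",im=im,d=d,C=C); cv2.imwrite("pics/w5.png",im[...,::-1])
M=(d>0)&(C[...,2]>.105)&(C[...,2]<.122)&(np.hypot(C[...,0]-.549,C[...,1]+.038)<.085)
P=C[M]; q=P[:,:2]-[.549,-.038]; print(M.sum(),cv2.minEnclosingCircle((P[:,:2]*1000).astype(np.float32)),np.median(P[:,2]))
from scipy.optimize import least_squares
# outer edge: farthest points by angular bin
a=np.degrees(np.arctan2(q[:,1],q[:,0])); rr=np.hypot(*q.T); E=[]
for b in range(-180,180,5):
    k=(a>=b)&(a<b+5)
    if k.sum()>8: i=np.argsort(rr[k])[-3:]; E+=list(P[k][i][:,:2])
E=np.array(E); s=least_squares(lambda x:np.hypot(*(E-x[:2]).T)-x[2],[.549,-.038,.07],loss="soft_l1",f_scale=.002); print(s.x,len(E))
q=P[:,:2]-s.x[:2]; a=np.degrees(np.arctan2(q[:,1],q[:,0])); rr=np.hypot(*q.T)
print([(b,round(1000*np.percentile(rr[(a>=b)&(a<b+5)],3)) if ((a>=b)&(a<b+5)).sum()>5 else None) for b in range(-180,180,5)])
E
```

```text
pos [ 0.5032 -0.1666  0.2082] yawx 7.66 z [-0.  0. -1.] q [ 0.23  0.43  0.05  1.82 -0.03  0.9  -1.14] F [ 0.1 -0.6 -1. ] T [-0.01  0.04  0.02] open 0.013259608672937599 7.2167
7302 ((549.1141967773438, -39.022823333740234), 70.08749389648438) 0.1134490748766823
[ 0.54921182 -0.03935055  0.06943344] 216
[(-180, 65), (-175, 55), (-170, 54), (-165, 54), (-160, 54), (-155, 54), (-150, 54), (-145, 54), (-140, 55), (-135, 54), (-130, 54), (-125, 55), (-120, 55), (-115, 54), (-110, 54), (-105, 55), (-100, 66), (-95, 66), (-90, 66), (-85, 66), (-80, 55), (-75, 54), (-70, 54), (-65, 55), (-60, 55), (-55, 54), (-50, 54), (-45, 54), (-40, 55), (-35, 55), (-30, 54), (-25, 55), (-20, 55), (-15, 55), (-10, 65), (-5, 66), (0, 65), (5, 55), (10, 54), (15, 54), (20, 54), (25, 54), (30, 54), (35, 54), (40, 54), (45, 54), (50, 54), (55, 54), (60, 54), (65, 54), (70, 54), (75, 54), (80, 65), (85, 65), (90, 65), (95, 55), (100, 54), (105, 54), (110, 54), (115, 54), (120, 54), (125, 54), (130, 54), (135, 54), (140, 54), (145, 54), (150, 54), (155, 54), (160, 54), (165, 54), (170, 65), (175, 66)]
```

View pics/w5.png

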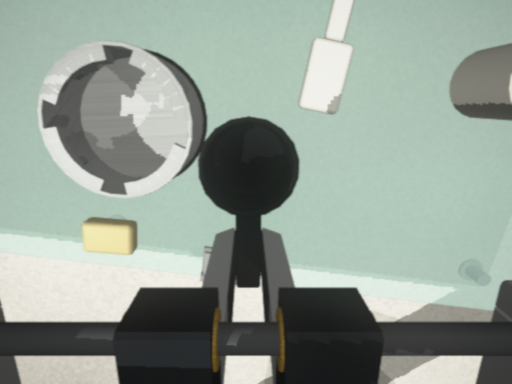

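The wrist view shows the scoop firmly held, with the cup at (250,167). The tin's mouth is at (122,118), with notches near (118,50), (48,115), (115,187) and (188,120). Computing the exact numbers.

```bash
python3 - <<'E'
from h import *
Z=np.load("w5.npz"); im,d,C=Z["im"],Z["d"],Z["C"]; o=r.get_obs(); Rm=R.from_rotvec(o["ee_rot"]).as_matrix()
c=np.array([.5492,-.0392])
M=(d>0)&(C[...,2]>.108)&(C[...,2]<.119); q=C[M][:,:2]-c; rr=np.hypot(*q.T); a=np.degrees(np.arctan2(q[:,1],q[:,0])); k=(rr>.056)&(rr<.063); am=np.sort(a[k]%90)
h,_=np.histogram(am,bins=np.arange(0,91,1)); print(h)
# rim phases per notch
for n in (-90,0,90,180):
    x=np.sort(((a[k]-n+180)%360)-180); x=x[np.abs(x)<25]; g=np.diff(x); i=np.argmax(g); print(n,x[i],x[i+1],(x[i]+x[i+1])/2)
L=(C-o["eef_pos"])@Rm
M=(d>0)&(im.max(-1)<75)&(np.abs(L[...,1])<.035)&(L[...,0]>.015)&(L[...,0]<.1)&(L[...,2]>-.05)&(L[...,2]<.03)
P=L[M]; print(M.sum(),np.round(np.percentile(P,[1,50,99],axis=0),4))
top=P[P[:,2]<np.percentile(P[:,2],40)]; print(cv2.minEnclosingCircle((P[:,:2]*1000).astype(np.float32)))
A=P[(P[:,0]>.07)]; B=P[(P[:,0]<.06)&(P[:,0]>.03)]; print("z front/back top",np.percentile(A[:,2],2),np.percentile(B[:,2],2))
H=P[P[:,0]<.022]; print("handle",np.round(H.mean(0),4))
E
```

```text
[ 0  0  0  0  0  0  0  0  0  9 51 35 31 40 39 38 32 35 38 39 34 36 38 35
 40 36 38 32 42 36 36 35 38 32 38 33 38 41 33 38 42 33 41 30 38 36 32 38
 36 35 35 36 35 38 38 38 35 40 37 38 34 34 40 35 40 32 41 39 31 35 38 35
 37 35 36 42 36 40 35  1  0  0  0  0  0  0  0  0  0  0]
-90 -11.191626555779465 10.194205058686236 -0.498710748546614
0 -11.396081783263128 9.427284929042628 -0.9843984271102499
90 -11.172372055351474 10.09950128908605 -0.5364353831327122
180 -10.88506955738896 9.738114195166418 -0.573477681111271
8029 [[ 0.017  -0.023  -0.044 ]
 [ 0.0451  0.0001 -0.0158]
 [ 0.0729  0.0234 -0.0129]]
((44.48966979980469, 0.029622595757246017), 29.974756240844727)
z front/back top -0.04424874493186944 -0.04364824323524976
handle [ 0.0185  0.0001 -0.0412]
```

Call:
apply_moves(
  rows=[
    {"ax": 0,"ay": 0,"az": 0,"tx": 0.03,"ty": 0.13,"tz": 0,"jaw": 0},
    {"ax": 0,"ay": 0,"az": 0,"tx": 0.066,"ty": 0.26,"tz": 0,"jaw": 0},
    {"ax": 0,"ay": 0,"az": 0,"tx": 0.066,"ty": 0.38,"tz": -0.05,"jaw": 0},
    {"ax": 0,"ay": 0,"az": 0,"tx": 0.066,"ty": 0.413,"tz": -0.14,"jaw": 0},
    {"ax": 0,"ay": 0,"az": 0,"tx": 0.066,"ty": 0.413,"tz": -0.2,"jaw": 0},
    {"ax": 0,"ay": 0,"az": 0,"tx": 0.066,"ty": 0.413,"tz": -0.24,"jaw": 0},
    {"ax": 0,"ay": 0,"az": 0,"tx": 0.066,"ty": 0.413,"tz": -0.24,"jaw": 0},
  ],
)

```text
time: 7.85
eef_pos: [0.521, -0.0426, 0.1337]
ee_rot: [-3.135, -0.2, 0.009]
ft_force: [0.8, 0.1, -0.2]
opening: 0.0132
finger_force: 30.0
```

```bash
python3 pose.py
```

```text
pos [ 0.521  -0.0426  0.1337] yawx 7.3 z [-0.006  0.    -1.   ] q [ 0.01  0.52  0.03  1.92 -0.02  0.71 -1.39] F [ 0.8  0.1 -0.2] T [ 0.01  0.01 -0.02] open 0.013172032758565072 7.85
```

Call:
apply_moves(
  rows=[
    {"ax": 0,"ay": 0,"az": 0,"tx": 0,"ty": 0,"tz": -0.08,"jaw": 0},
    {"ax": 0,"ay": 0,"az": 0,"tx": 0,"ty": 0,"tz": -0.16,"jaw": 0},
    {"ax": 0,"ay": 0,"az": 0,"tx": 0,"ty": 0,"tz": -0.24,"jaw": 0},
    {"ax": 0,"ay": 0,"az": 0,"tx": 0,"ty": 0,"tz": -0.3,"jaw": 0},
    {"ax": 0,"ay": 0,"az": 0,"tx": 0,"ty": 0,"tz": -0.33,"jaw": 0},
    {"ax": 0,"ay": 0,"az": 0,"tx": 0,"ty": 0,"tz": -0.333,"jaw": 0},
    {"ax": 0,"ay": 0,"az": 0,"tx": 0,"ty": 0,"tz": -0.333,"jaw": 0},
  ],
)

```text
time: 8.43
eef_pos: [0.5238, -0.0433, 0.0367]
ee_rot: [3.135, 0.199, 0.001]
ft_force: [1.1, 0.3, -0.9]
opening: 0.0135
finger_force: 30.0
```

Free of contact, 3–4 mm above the floor. Releasing and retracting.

Call:
apply_moves(
  rows=[
    {"ax": 0,"ay": 0,"az": 0,"tx": 0,"ty": 0,"tz": -0.005,"jaw": 0.3},
    {"ax": 0,"ay": 0,"az": 0,"tx": 0,"ty": 0,"tz": -0.005,"jaw": 0.3},
    {"ax": 0,"ay": 0,"az": 0,"tx": 0,"ty": 0,"tz": -0.005,"jaw": 0.3},
    {"ax": 0,"ay": 0,"az": 0,"tx": 0,"ty": 0,"tz": -0.005,"jaw": 0.3},
    {"ax": 0,"ay": 0,"az": 0,"tx": 0,"ty": 0,"tz": 0.06,"jaw": 0.3},
    {"ax": 0,"ay": 0,"az": 0,"tx": 0,"ty": 0,"tz": 0.15,"jaw": 0.3},
    {"ax": 0,"ay": 0,"az": 0,"tx": 0,"ty": 0,"tz": 0.25,"jaw": 0.3},
    {"ax": 0,"ay": 0,"az": 0,"tx": 0,"ty": 0,"tz": 0.36,"jaw": 0.3},
    {"ax": 0,"ay": 0,"az": 0,"tx": 0,"ty": 0,"tz": 0.48,"jaw": 0.5},
    {"ax": 0,"ay": 0,"az": 0,"tx": 0,"ty": 0,"tz": 0.6,"jaw": 0.7},
    {"ax": 0,"ay": 0,"az": 0,"tx": 0,"ty": 0,"tz": 0.68,"jaw": 0.7},
    {"ax": 0,"ay": 0,"az": 0,"tx": 0,"ty": 0,"tz": 0.68,"jaw": 0.7},
  ],
)

```text
time: 9.43
eef_pos: [0.527, -0.0433, 0.2461]
ee_rot: [3.134, 0.2, 0.018]
ft_force: [1.0, 0.1, -0.7]
opening: 0.0515
finger_force: 0.0
```

```bash
python3 pose.py; python3 - <<'E'
from h import *
im,d=r.get_image("wrist"); C=cloud("wrist",d); np.savez("w6.npz",im=im,d=d,C=C)
cv2.imwrite("pics/w6.png",im[...,::-1])
M=(d>0)&(C[...,2]>.105)&(C[...,2]<.122)&(np.hypot(C[...,0]-.549,C[...,1]+.038)<.085)
print("tin",cv2.minEnclosingCircle((C[M][:,:2]*1000).astype(np.float32)))
S=(d>0)&(im.max(-1)<60)&(C[...,2]<.1)&(C[...,2]>.042)&(np.hypot(C[...,0]-.549,C[...,1]+.038)<.066); P=C[S]
print("scoop",S.sum(),cv2.minAreaRect((P[:,:2]*1000).astype(np.float32)),np.percentile(P[:,2],[5,50,98]))
E
```

```text
pos [ 0.527  -0.0433  0.2461] yawx 7.3 z [ 0.011 -0.    -1.   ] q [-0.    0.38  0.04  1.78 -0.02  0.97 -1.4 ] F [ 1.   0.1 -0.7] T [ 0.04 -0.01  0.07] open 0.051541137321660914 9.4333
tin ((546.6170654296875, -38.49409103393555), 69.95919799804688)
scoop 1820 ((551.5003051757812, -45.907562255859375), (91.09580993652344, 48.31208801269531), 23.358272552490234) [0.04365184 0.04646441 0.07441158]
```

View pics/w6.png

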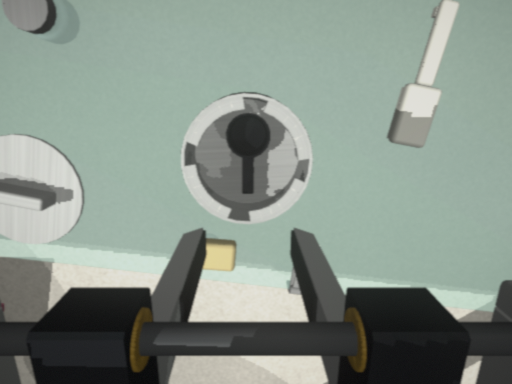

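The scoop lies inside the tin: cup at (248,135), handle to (248,190), within the rim. The notches show at the rim and the lid is at (35,190). Going to the lid, with the tool turned along its bar.

Call:
apply_moves(
  rows=[
    {"ax": 0,"ay": 0,"az": 0.08,"tx": -0.02,"ty": 0.1,"tz": 0,"jaw": 0.7},
    {"ax": 0,"ay": 0,"az": 0.16,"tx": -0.06,"ty": 0.2,"tz": 0,"jaw": 0.7},
    {"ax": 0,"ay": 0,"az": 0.24,"tx": -0.1,"ty": 0.3,"tz": 0,"jaw": 0.7},
    {"ax": 0,"ay": 0,"az": 0.32,"tx": -0.14,"ty": 0.4,"tz": 0,"jaw": 0.7},
    {"ax": 0,"ay": 0,"az": 0.4,"tx": -0.187,"ty": 0.5,"tz": 0,"jaw": 0.7},
    {"ax": 0,"ay": 0,"az": 0.48,"tx": -0.187,"ty": 0.6,"tz": 0,"jaw": 0.7},
    {"ax": 0,"ay": 0,"az": 0.56,"tx": -0.187,"ty": 0.7,"tz": 0,"jaw": 0.7},
    {"ax": 0,"ay": 0,"az": 0.64,"tx": -0.187,"ty": 0.777,"tz": 0,"jaw": 0.7},
    {"ax": 0,"ay": 0,"az": 0.72,"tx": -0.187,"ty": 0.777,"tz": 0,"jaw": 0.7},
    {"ax": 0,"ay": 0,"az": 0.8,"tx": -0.187,"ty": 0.777,"tz": 0,"jaw": 0.7},
    {"ax": 0,"ay": 0,"az": 0.875,"tx": -0.187,"ty": 0.777,"tz": 0,"jaw": 0.7},
    {"ax": 0,"ay": 0,"az": 0.875,"tx": -0.187,"ty": 0.777,"tz": 0,"jaw": 0.7},
  ],
)

```text
time: 10.48
eef_pos: [0.4661, 0.1898, 0.2389]
ee_rot: [-2.291, -2.147, 0.004]
ft_force: [0.8, -0.8, -0.1]
opening: 0.0661
finger_force: 0.0
```

Call:
apply_moves(
  rows=[
    {"ax": 0,"ay": 0,"az": 0,"tx": 0,"ty": 0,"tz": 0,"jaw": 0.6},
    {"ax": 0,"ay": 0,"az": 0,"tx": 0,"ty": 0,"tz": 0,"jaw": 0.6},
  ],
)

```text
time: 10.65
eef_pos: [0.4668, 0.1896, 0.2396]
ee_rot: [-2.3, -2.139, 0.002]
ft_force: [0.2, -0.1, -0.5]
opening: 0.0578
finger_force: 0.0
```

```bash
cat > lid.py <<'E'
from h import *
im,d=r.get_image("wrist"); C=cloud("wrist",d); np.savez("w7.npz",im=im,d=d,C=C); cv2.imwrite("pics/w7.png",im[...,::-1])
N=np.hypot(C[...,0]-.471,C[...,1]-.23)<.09
D=N&(d>0)&(C[...,2]>.052)&(C[...,2]<.072); B=N&(d>0)&(C[...,2]>.088)&(C[...,2]<.102)
from scipy.optimize import least_squares
P=C[D][:,:2]; q=P-[.471,.23]; a=np.degrees(np.arctan2(q[:,1],q[:,0])); rr=np.hypot(*q.T); E=[]
for b in range(-180,180,5):
    k=(a>=b)&(a<b+5)
    if k.sum()>8: E+=list(P[k][np.argsort(rr[k])[-3:]])
E=np.array(E); s=least_squares(lambda x:np.hypot(*(E-x[:2]).T)-x[2],[.471,.23,.07],loss="soft_l1",f_scale=.002); print("disc",s.x,len(E),np.median(C[D][:,2]))
T=C[B]; print("bar",B.sum(),cv2.minAreaRect((T[:,:2]*1000).astype(np.float32)),np.median(T[:,2]))
mu=T[:,:2].mean(0); w,V=np.linalg.eigh(np.cov((T[:,:2]-mu).T)); print(mu,np.degrees(np.arctan2(V[1,1],V[0,1]))%180)
E
python3 pose.py; python3 lid.py
```

```text
pos [0.4668 0.1896 0.2396] yawx 85.86 z [-0.001 -0.    -1.   ] q [-0.19  0.37 -0.35  1.83  0.15  0.97 -0.67] F [ 0.2 -0.1 -0.5] T [-0.03 -0.1  -0.  ] open 0.057756315131134536 10.65
disc [0.4684972  0.2294063  0.07015722] 216 0.0639113159252214
bar 1097 ((468.5875244140625, 229.19935607910156), (78.6482162475586, 15.611347198486328), 85.69001007080078) 0.09563922233465522
[0.4685387 0.2304634] 85.8162713172973
```

Call:
apply_moves(
  rows=[
    {"ax": 0,"ay": 0,"az": 0,"tx": 0.006,"ty": 0.07,"tz": -0.1,"jaw": 0.5},
    {"ax": 0,"ay": 0,"az": 0,"tx": 0.006,"ty": 0.133,"tz": -0.2,"jaw": 0.5},
    {"ax": 0,"ay": 0,"az": 0,"tx": 0.006,"ty": 0.133,"tz": -0.32,"jaw": 0.5},
    {"ax": 0,"ay": 0,"az": 0,"tx": 0.006,"ty": 0.133,"tz": -0.42,"jaw": 0.5},
    {"ax": 0,"ay": 0,"az": 0,"tx": 0.006,"ty": 0.133,"tz": -0.5,"jaw": 0.5},
    {"ax": 0,"ay": 0,"az": 0,"tx": 0.006,"ty": 0.133,"tz": -0.57,"jaw": 0.5},
    {"ax": 0,"ay": 0,"az": 0,"tx": 0.006,"ty": 0.133,"tz": -0.61,"jaw": 0.5},
    {"ax": 0,"ay": 0,"az": 0,"tx": 0.006,"ty": 0.133,"tz": -0.635,"jaw": 0.5},
    {"ax": 0,"ay": 0,"az": 0,"tx": 0.006,"ty": 0.133,"tz": -0.635,"jaw": 0.5},
    {"ax": 0,"ay": 0,"az": 0,"tx": 0.006,"ty": 0.133,"tz": -0.635,"jaw": 0.5},
  ],
)

```text
time: 11.53
eef_pos: [0.4692, 0.23, 0.0499]
ee_rot: [2.297, 2.143, 0.0]
ft_force: [0.3, 0.2, 0.7]
opening: 0.0472
finger_force: 0.0
```

```bash
python3 pose.py
```

```text
pos [0.4692 0.23   0.0499] yawx 86.03 z [ 0. -0. -1.] q [-0.34  0.66 -0.25  1.98  0.31  0.54 -0.88] F [0.3 0.2 0.7] T [-0.06 -0.08  0.01] open 0.04717932648642968 11.5333
```

Call:
apply_moves(
  rows=[
    {"ax": 0,"ay": 0,"az": 0,"tx": 0,"ty": 0,"tz": 0,"jaw": 0},
    {"ax": 0,"ay": 0,"az": 0,"tx": 0,"ty": 0,"tz": 0,"jaw": 0},
    {"ax": 0,"ay": 0,"az": 0,"tx": 0,"ty": 0,"tz": 0,"jaw": 0},
    {"ax": 0,"ay": 0,"az": 0,"tx": 0,"ty": 0,"tz": 0,"jaw": 0},
    {"ax": 0,"ay": 0,"az": 0,"tx": 0,"ty": 0,"tz": 0,"jaw": 0},
    {"ax": 0,"ay": 0,"az": 0,"tx": 0,"ty": 0,"tz": 0.03,"jaw": 0},
    {"ax": 0,"ay": 0,"az": 0,"tx": 0,"ty": 0,"tz": 0.1,"jaw": 0},
    {"ax": 0,"ay": 0,"az": 0,"tx": 0,"ty": 0,"tz": 0.2,"jaw": 0},
    {"ax": 0,"ay": 0,"az": 0,"tx": 0,"ty": 0,"tz": 0.3,"jaw": 0},
    {"ax": 0,"ay": 0,"az": 0,"tx": 0,"ty": 0,"tz": 0.4,"jaw": 0},
    {"ax": 0,"ay": 0,"az": 0,"tx": 0,"ty": 0,"tz": 0.4,"jaw": 0},
    {"ax": 0,"ay": 0,"az": 0,"tx": 0,"ty": 0,"tz": 0.4,"jaw": 0},
  ],
)

```text
time: 12.53
eef_pos: [0.4698, 0.2302, 0.1713]
ee_rot: [2.296, 2.143, 0.005]
ft_force: [0.0, -0.4, -3.5]
opening: 0.0156
finger_force: 30.0
```

```bash
python3 pose.py; cat > held.py <<'E'
from h import *
o=r.get_obs(); Rm=R.from_rotvec(o["ee_rot"]).as_matrix(); im,d=r.get_image("wrist"); C=cloud("wrist",d); L=(C-o["eef_pos"])@Rm
# disc top & bar top in tool frame
M=(d>0)&(np.hypot(L[...,0],L[...,1])<.08)&(L[...,2]>-.03)&(L[...,2]<.0)
P=L[M]; k=P[:,0]>.015; P=P[k]; h,e=np.histogram(P[:,2],bins=np.arange(-.03,.001,.002)); print("hist",dict(zip(np.round(e,3),h)))
D=P[np.abs(P[:,2]-np.median(P[:,2]))<.006]; A=np.c_[D[:,:2],np.ones(len(D))]; print("plane",np.linalg.lstsq(A,D[:,2],rcond=None)[0],len(D))
from scipy.optimize import least_squares
a=np.degrees(np.arctan2(D[:,1],D[:,0])); rr=np.hypot(D[:,0],D[:,1]); E=[]
for b in range(-180,180,5):
    q=(a>=b)&(a<b+5)
    if q.sum()>8: E+=list(D[q][np.argsort(rr[q])[-3:]][:,:2])
E=np.array(E); s=least_squares(lambda x:np.hypot(*(E-x[:2]).T)-.0705,[0,0],loss="soft_l1",f_scale=.001); print("disc ctr tool",s.x,len(E),s.cost)
B=L[(d>0)&(np.abs(L[...,1])<.02)&(L[...,0]>.012)&(L[...,0]<.05)&(L[...,2]<-.035)&(L[...,2]>-.06)]; 
if len(B): mu=B.mean(0); w,V=np.linalg.eigh(np.cov(B[:,:2].T)); print("bar",len(B),mu,np.degrees(np.arctan2(V[1,1],V[0,1])),"xmax",np.percentile(B[:,0],99),"y",np.percentile(B[:,1],[1,99]))
E
python3 held.py
```

```text
pos [0.4698 0.2302 0.1713] yawx 86.04 z [ 0.003  0.001 -1.   ] q [-0.27  0.48 -0.34  1.88  0.21  0.82 -0.79] F [ 0.  -0.4 -3.5] T [-0.05 -0.09  0.  ] open 0.015623606632250358 12.5333
hist {np.float64(-0.03): np.int64(26), np.float64(-0.028): np.int64(28), np.float64(-0.026): np.int64(20), np.float64(-0.024): np.int64(24), np.float64(-0.022): np.int64(16), np.float64(-0.02): np.int64(23), np.float64(-0.018): np.int64(19), np.float64(-0.016): np.int64(22), np.float64(-0.014): np.int64(4675), np.float64(-0.012): np.int64(9014), np.float64(-0.01): np.int64(76), np.float64(-0.008): np.int64(6), np.float64(-0.006): np.int64(0), np.float64(-0.004): np.int64(0), np.float64(-0.002): np.int64(0)}
plane [ 0.00436822  0.00180192 -0.01189939] 13810
disc ctr tool [-0.00145687 -0.0016149 ] 96 1.5121922188260918e-06
bar 1540 [ 0.02636476 -0.00144131 -0.04307759] -179.90913362883606 xmax 0.03850828871144455 y [-0.00909657  0.00619116]
```

The lid is held level. I'll carry it past the tin to a pose where the same camera sees the tin ahead, which cancels the roughly 1.5 mm camera bias.

Call:
apply_moves(
  rows=[
    {"ax": 0,"ay": 0,"az": 0.02,"tx": 0.03,"ty": -0.06,"tz": 0.1,"jaw": 0},
    {"ax": 0,"ay": 0,"az": 0.037,"tx": 0.06,"ty": -0.16,"tz": 0.2,"jaw": 0},
    {"ax": 0,"ay": 0,"az": 0.037,"tx": 0.09,"ty": -0.27,"tz": 0.3,"jaw": 0},
    {"ax": 0,"ay": 0,"az": 0.037,"tx": 0.12,"ty": -0.38,"tz": 0.4,"jaw": 0},
    {"ax": 0,"ay": 0,"az": 0.037,"tx": 0.15,"ty": -0.49,"tz": 0.47,"jaw": 0},
    {"ax": 0,"ay": 0,"az": 0.037,"tx": 0.18,"ty": -0.6,"tz": 0.53,"jaw": 0},
    {"ax": 0,"ay": 0,"az": 0.037,"tx": 0.21,"ty": -0.7,"tz": 0.53,"jaw": 0},
    {"ax": 0,"ay": 0,"az": 0.037,"tx": 0.23,"ty": -0.8,"tz": 0.53,"jaw": 0},
    {"ax": 0,"ay": 0,"az": 0.037,"tx": 0.23,"ty": -0.9,"tz": 0.53,"jaw": 0},
    {"ax": 0,"ay": 0,"az": 0.037,"tx": 0.23,"ty": -1,"tz": 0.53,"jaw": 0},
  ],
)

```text
time: 13.42
eef_pos: [0.5368, -0.0718, 0.3263]
ee_rot: [-2.231, -2.207, 0.005]
ft_force: [0.8, 0.4, -3.1]
opening: 0.0157
finger_force: 30.0
```

Call:
apply_moves(
  rows=[
    {"ax": 0,"ay": 0,"az": 0,"tx": 0,"ty": -0.12,"tz": 0,"jaw": 0},
    {"ax": 0,"ay": 0,"az": 0,"tx": 0,"ty": -0.22,"tz": 0,"jaw": 0},
    {"ax": 0,"ay": 0,"az": 0,"tx": 0,"ty": -0.29,"tz": 0,"jaw": 0},
    {"ax": 0,"ay": 0,"az": 0,"tx": 0,"ty": -0.33,"tz": 0,"jaw": 0},
    {"ax": 0,"ay": 0,"az": 0,"tx": 0,"ty": -0.33,"tz": 0,"jaw": 0},
    {"ax": 0,"ay": 0,"az": 0,"tx": 0,"ty": -0.33,"tz": 0,"jaw": 0},
    {"ax": 0,"ay": 0,"az": 0,"tx": 0,"ty": -0.33,"tz": 0,"jaw": 0},
  ],
)

```text
time: 14.0
eef_pos: [0.5381, -0.1664, 0.3281]
ee_rot: [-2.228, -2.211, -0.001]
ft_force: [0.2, 0.3, -1.7]
opening: 0.0159
finger_force: 30.0
```

```bash
cat > tinm.py <<'E'
from h import *
from scipy.optimize import least_squares
o=r.get_obs(); Rm=R.from_rotvec(o["ee_rot"]).as_matrix(); im,d=r.get_image("wrist"); C=cloud("wrist",d); L=(C-o["eef_pos"])@Rm
cv2.imwrite("pics/w8.png",im[...,::-1])
c0=np.array([.549,-.040])
M=(d>0)&(C[...,2]>.104)&(C[...,2]<.122)&(np.hypot(C[...,0]-c0[0],C[...,1]-c0[1])<.085)
v,u=np.nonzero(M); print("tin px",M.sum(),u.min(),u.max(),v.min(),v.max(),np.median(C[M][:,2]))
P=C[M][:,:2]; ok=(v>6); q=P-c0; a=np.degrees(np.arctan2(q[:,1],q[:,0])); rr=np.hypot(*q.T); Eo=[];Ei=[]
for b in range(-180,180,4):
    k=(a>=b)&(a<b+4)
    if k.sum()>8 and v[k].min()>8:
        i=np.argsort(rr[k]); Eo+=list(P[k][i[-3:]])
        if rr[k][i[2]]<.06: Ei+=list(P[k][i[:3]])
Eo,Ei=np.array(Eo),np.array(Ei)
s=least_squares(lambda x:np.hypot(*(Eo-x[:2]).T)-x[2],[*c0,.07],loss="soft_l1",f_scale=.001); print("outer",s.x,len(Eo))
s2=least_squares(lambda x:np.hypot(*(Ei-x[:2]).T)-x[2],[*c0,.054],loss="soft_l1",f_scale=.001); print("inner",s2.x,len(Ei))
c=(s.x[:2]+s2.x[:2])/2; q=P-c; rr=np.hypot(*q.T); a=np.degrees(np.arctan2(q[:,1],q[:,0])); k=(rr>.057)&(rr<.063)
for n in (-90,0,90,180):
    x=np.sort(((a[k]-n+180)%360)-180); x=x[np.abs(x)<25]
    if len(x)>20: g=np.diff(x); i=np.argmax(g); print(n,np.round([x[i],x[i+1],(x[i]+x[i+1])/2],2))
E
python3 pose.py; python3 tinm.py; python3 held.py
```

```text
pos [ 0.5381 -0.1664  0.3281] yawx 89.56 z [-0.001  0.002 -1.   ] q [ 0.44  0.38 -0.27  1.54  0.11  1.23  0.14] F [ 0.2  0.3 -1.7] T [ 0.03 -0.1   0.  ] open 0.0159243097575772 14.0
tin px 3974 199 313 0 122 0.11388624574347153
outer [ 0.54865706 -0.03925304  0.06907282] 219
inner [ 0.54861455 -0.03948908  0.05416909] 180
-90 [-11.42  10.14  -0.64]
0 [-11.04  10.08  -0.48]
90 [-11.38  10.34  -0.52]
180 [-11.33  10.21  -0.56]
hist {np.float64(-0.03): np.int64(25), np.float64(-0.028): np.int64(23), np.float64(-0.026): np.int64(27), np.float64(-0.024): np.int64(15), np.float64(-0.022): np.int64(20), np.float64(-0.02): np.int64(22), np.float64(-0.018): np.int64(18), np.float64(-0.016): np.int64(3505), np.float64(-0.014): np.int64(10315), np.float64(-0.012): np.int64(153), np.float64(-0.01): np.int64(9), np.float64(-0.008): np.int64(0), np.float64(-0.006): np.int64(0), np.float64(-0.004): np.int64(0), np.float64(-0.002): np.int64(0)}
plane [ 0.00257494 -0.00163777 -0.01368182] 14020
disc ctr tool [-0.00074699 -0.00043315] 96 1.470437717106573e-06
bar 1604 [ 0.0267635  -0.00036762 -0.04478545] 179.7762118923022 xmax 0.03915939620642939 y [-0.00807731  0.00729524]
```

View pics/w8.png

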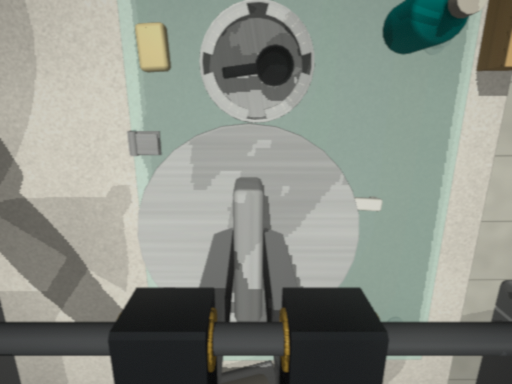

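The view shows the lid held at (248,220) and the tin ahead at (258,62) with the scoop inside. Notch phase is −0.55° and the lid yaw is about right. Moving over the tin to a hover.

Call:
apply_moves(
  rows=[
    {"ax": 0,"ay": 0,"az": -0.003,"tx": 0.036,"ty": 0.1,"tz": -0.06,"jaw": 0},
    {"ax": 0,"ay": 0,"az": -0.003,"tx": 0.036,"ty": 0.2,"tz": -0.15,"jaw": 0},
    {"ax": 0,"ay": 0,"az": -0.003,"tx": 0.036,"ty": 0.3,"tz": -0.25,"jaw": 0},
    {"ax": 0,"ay": 0,"az": -0.003,"tx": 0.036,"ty": 0.38,"tz": -0.35,"jaw": 0},
    {"ax": 0,"ay": 0,"az": -0.003,"tx": 0.036,"ty": 0.425,"tz": -0.44,"jaw": 0},
    {"ax": 0,"ay": 0,"az": -0.003,"tx": 0.036,"ty": 0.425,"tz": -0.52,"jaw": 0},
    {"ax": 0,"ay": 0,"az": -0.003,"tx": 0.036,"ty": 0.425,"tz": -0.58,"jaw": 0},
    {"ax": 0,"ay": 0,"az": -0.003,"tx": 0.036,"ty": 0.425,"tz": -0.627,"jaw": 0},
    {"ax": 0,"ay": 0,"az": -0.003,"tx": 0.036,"ty": 0.425,"tz": -0.627,"jaw": 0},
    {"ax": 0,"ay": 0,"az": -0.003,"tx": 0.036,"ty": 0.425,"tz": -0.627,"jaw": 0},
    {"ax": 0,"ay": 0,"az": -0.003,"tx": 0.036,"ty": 0.425,"tz": -0.627,"jaw": 0},
  ],
)

```text
time: 15.02
eef_pos: [0.5498, -0.0408, 0.1418]
ee_rot: [2.236, 2.205, 0.002]
ft_force: [0.4, -0.0, -2.5]
opening: 0.0159
finger_force: 30.0
```

```bash
python3 pose.py; python3 held.py | tail -2; python3 pose.py
```

```text
pos [ 0.5498 -0.0408  0.1418] yawx 89.18 z [ 0.002  0.    -1.   ] q [ 0.2   0.55 -0.27  1.84  0.2   0.78 -0.18] F [ 0.4 -0.  -2.5] T [ 0.01 -0.06  0.01] open 0.01589692876079319 15.0167
disc ctr tool [-0.00078011 -0.00032054] 96 1.2887393330509633e-06
bar 1594 [ 0.02675391 -0.00026238 -0.04482127] 179.8789235654504 xmax 0.03913376903446853 y [-0.00790733  0.00740078]
pos [ 0.5499 -0.0411  0.142 ] yawx 89.15 z [ 0.002  0.    -1.   ] q [ 0.2   0.55 -0.27  1.84  0.2   0.78 -0.18] F [-0.4 -0.2 -3.3] T [ 0.01 -0.09  0.01] open 0.015766937913157555 15.0667
```

Call:
apply_moves(
  rows=[
    {"ax": 0,"ay": 0,"az": 0.003,"tx": -0.003,"ty": 0.007,"tz": -0.02,"jaw": 0},
    {"ax": 0,"ay": 0,"az": 0.003,"tx": -0.003,"ty": 0.007,"tz": -0.035,"jaw": 0},
    {"ax": 0,"ay": 0,"az": 0.003,"tx": -0.003,"ty": 0.007,"tz": -0.045,"jaw": 0},
    {"ax": 0,"ay": 0,"az": 0.003,"tx": -0.003,"ty": 0.007,"tz": -0.053,"jaw": 0},
    {"ax": 0,"ay": 0,"az": 0.003,"tx": -0.003,"ty": 0.007,"tz": -0.06,"jaw": 0},
    {"ax": 0,"ay": 0,"az": 0.003,"tx": -0.003,"ty": 0.007,"tz": -0.067,"jaw": 0},
    {"ax": 0,"ay": 0,"az": 0.003,"tx": -0.003,"ty": 0.007,"tz": -0.075,"jaw": 0},
    {"ax": 0,"ay": 0,"az": 0.003,"tx": -0.003,"ty": 0.007,"tz": -0.075,"jaw": 0},
  ],
)

```text
time: 15.73
eef_pos: [0.5477, -0.0396, 0.1177]
ee_rot: [-2.233, -2.209, 0.001]
ft_force: [-0.7, -0.6, -3.1]
opening: 0.0158
finger_force: 30.0
```

```bash
python3 pose.py
```

```text
pos [ 0.5477 -0.0396  0.1177] yawx 89.39 z [-0.001  0.    -1.   ] q [ 0.19  0.58 -0.26  1.86  0.21  0.73 -0.19] F [-0.7 -0.6 -3.1] T [-0.01 -0.06  0.  ] open 0.015761894352628196 15.7333
```

Call:
apply_moves(
  rows=[
    {"ax": 0,"ay": 0,"az": 0,"tx": 0.002,"ty": 0,"tz": -0.01,"jaw": 0},
    {"ax": 0,"ay": 0,"az": 0,"tx": 0.002,"ty": 0,"tz": -0.018,"jaw": 0},
    {"ax": 0,"ay": 0,"az": 0,"tx": 0.002,"ty": 0,"tz": -0.025,"jaw": 0},
    {"ax": 0,"ay": 0,"az": 0,"tx": 0.002,"ty": 0,"tz": -0.031,"jaw": 0},
    {"ax": 0,"ay": 0,"az": 0,"tx": 0.002,"ty": 0,"tz": -0.036,"jaw": 0},
    {"ax": 0,"ay": 0,"az": 0,"tx": 0.002,"ty": 0,"tz": -0.036,"jaw": 0},
  ],
)

```text
time: 16.23
eef_pos: [0.5483, -0.0395, 0.107]
ee_rot: [-2.233, -2.209, 0.001]
ft_force: [-0.5, 1.5, -3.4]
opening: 0.0155
finger_force: 30.0
```

```bash
python3 pose.py
```

```text
pos [ 0.5483 -0.0395  0.107 ] yawx 89.39 z [-0.001  0.    -1.   ] q [ 0.19  0.59 -0.25  1.87  0.22  0.7  -0.2 ] F [-0.5  1.5 -3.4] T [-0.02 -0.06 -0.01] open 0.015479551731002792 16.2333
```

Call:
apply_moves(
  rows=[
    {"ax": 0,"ay": 0,"az": 0,"tx": 0,"ty": 0,"tz": -0.003,"jaw": 0},
    {"ax": 0,"ay": 0,"az": 0,"tx": 0,"ty": 0,"tz": -0.006,"jaw": 0},
    {"ax": 0,"ay": 0,"az": 0,"tx": 0,"ty": 0,"tz": -0.006,"jaw": 0},
    {"ax": 0,"ay": 0,"az": 0,"tx": 0,"ty": 0,"tz": -0.006,"jaw": 0},
  ],
)

```text
time: 16.57
eef_pos: [0.5487, -0.0395, 0.1064]
ee_rot: [2.233, 2.209, 0.0]
ft_force: [-1.4, 0.5, 5.4]
opening: 0.0157
finger_force: 30.0
```

```bash
python3 pose.py
```

```text
pos [ 0.5487 -0.0395  0.1064] yawx 89.39 z [ 0.001 -0.    -1.   ] q [ 0.19  0.6  -0.25  1.87  0.22  0.7  -0.2 ] F [-1.4  0.5  5.4] T [-0.02  0.56 -0.02] open 0.01565630941093853 16.5667
```

Seated on the rim with light contact. Turning clockwise through the free part.

Call:
apply_moves(
  rows=[
    {"ax": 0,"ay": 0,"az": -0.04,"tx": 0,"ty": 0,"tz": 0.001,"jaw": 0},
    {"ax": 0,"ay": 0,"az": -0.08,"tx": 0,"ty": 0,"tz": 0.001,"jaw": 0},
    {"ax": 0,"ay": 0,"az": -0.12,"tx": 0,"ty": 0,"tz": 0.001,"jaw": 0},
    {"ax": 0,"ay": 0,"az": -0.16,"tx": 0,"ty": 0,"tz": 0.001,"jaw": 0},
    {"ax": 0,"ay": 0,"az": -0.2,"tx": 0,"ty": 0,"tz": 0.001,"jaw": 0},
    {"ax": 0,"ay": 0,"az": -0.24,"tx": 0,"ty": 0,"tz": 0.001,"jaw": 0},
    {"ax": 0,"ay": 0,"az": -0.28,"tx": 0,"ty": 0,"tz": 0.001,"jaw": 0},
    {"ax": 0,"ay": 0,"az": -0.32,"tx": 0,"ty": 0,"tz": 0.001,"jaw": 0},
    {"ax": 0,"ay": 0,"az": -0.32,"tx": 0,"ty": 0,"tz": 0.001,"jaw": 0},
  ],
)

```text
time: 17.32
eef_pos: [0.5492, -0.0398, 0.1064]
ee_rot: [2.713, 1.582, 0.001]
ft_force: [-0.3, -1.0, 3.0]
opening: 0.0157
finger_force: 30.0
```

```bash
python3 pose.py
```

```text
pos [ 0.5492 -0.0398  0.1064] yawx 60.5 z [ 0.001 -0.001 -1.   ] q [ 0.09  0.59 -0.1   1.87  0.09  0.68 -0.58] F [-0.3 -1.   3. ] T [-0.11  0.3  -0.09] open 0.015734623234784327 17.3167
```

Call:
apply_moves(
  rows=[
    {"ax": 0,"ay": 0,"az": -0.02,"tx": 0,"ty": 0,"tz": 0,"jaw": 0},
    {"ax": 0,"ay": 0,"az": -0.04,"tx": 0,"ty": 0,"tz": 0,"jaw": 0},
    {"ax": 0,"ay": 0,"az": -0.06,"tx": 0,"ty": 0,"tz": 0,"jaw": 0},
    {"ax": 0,"ay": 0,"az": -0.08,"tx": 0,"ty": 0,"tz": 0,"jaw": 0},
    {"ax": 0,"ay": 0,"az": -0.1,"tx": 0,"ty": 0,"tz": 0,"jaw": 0},
    {"ax": 0,"ay": 0,"az": -0.115,"tx": 0,"ty": 0,"tz": 0,"jaw": 0},
    {"ax": 0,"ay": 0,"az": -0.115,"tx": 0,"ty": 0,"tz": 0,"jaw": 0},
  ],
)

```text
time: 17.9
eef_pos: [0.5497, -0.039, 0.1063]
ee_rot: [2.845, 1.332, 0.003]
ft_force: [2.8, 2.7, 5.1]
opening: 0.0159
finger_force: 30.1
```

```bash
python3 pose.py
```

```text
pos [ 0.5497 -0.039   0.1063] yawx 50.17 z [ 0.002  0.    -1.   ] q [ 0.06  0.59 -0.05  1.87  0.05  0.68 -0.72] F [2.8 2.7 5.1] T [ 0.46 -0.42  0.35] open 0.015863574848652057 17.9
```

Torque has risen to 0.35 N m, so the collar is being driven. Pressing on to the stop.

Call:
apply_moves(
  rows=[
    {"ax": 0,"ay": 0,"az": -0.015,"tx": 0,"ty": 0,"tz": 0,"jaw": 0},
    {"ax": 0,"ay": 0,"az": -0.03,"tx": 0,"ty": 0,"tz": 0,"jaw": 0},
    {"ax": 0,"ay": 0,"az": -0.04,"tx": 0,"ty": 0,"tz": 0,"jaw": 0},
    {"ax": 0,"ay": 0,"az": -0.048,"tx": 0,"ty": 0,"tz": 0,"jaw": 0},
    {"ax": 0,"ay": 0,"az": -0.048,"tx": 0,"ty": 0,"tz": 0,"jaw": 0},
  ],
)

```text
time: 18.32
eef_pos: [0.5497, -0.039, 0.1063]
ee_rot: [2.892, 1.225, 0.003]
ft_force: [2.3, 1.4, 4.8]
opening: 0.0157
finger_force: 30.3
```

```bash
python3 pose.py; python3 held.py | tail -2
```

```text
pos [ 0.5497 -0.039   0.1063] yawx 45.92 z [ 0.002  0.    -1.   ] q [ 0.04  0.59 -0.03  1.88  0.03  0.68 -0.78] F [2.3 1.4 4.8] T [ 0.42 -0.45  0.5 ] open 0.015680111918673204 18.3167
disc ctr tool [-0.00076499 -0.00041178] 96 1.714870896315183e-06
bar 1611 [ 0.02686532 -0.00088296 -0.04454545] 179.0384789200743 xmax 0.039225147364964956 y [-0.00858868  0.00681806]
```

Call:
apply_moves(
  rows=[
    {"ax": 0,"ay": 0,"az": -0.01,"tx": 0,"ty": 0,"tz": 0,"jaw": 0},
    {"ax": 0,"ay": 0,"az": -0.02,"tx": 0,"ty": 0,"tz": 0,"jaw": 0},
    {"ax": 0,"ay": 0,"az": -0.03,"tx": 0,"ty": 0,"tz": 0,"jaw": 0},
    {"ax": 0,"ay": 0,"az": -0.03,"tx": 0,"ty": 0,"tz": 0,"jaw": 0},
  ],
)

```text
time: 18.7
eef_pos: [0.5496, -0.0391, 0.1064]
ee_rot: [2.92, 1.157, 0.003]
ft_force: [2.0, 1.6, 5.1]
opening: 0.0161
finger_force: 31.1
```

```bash
python3 pose.py; python3 held.py | tail -2
```

```text
pos [ 0.5496 -0.0391  0.1064] yawx 43.24 z [ 0.002  0.    -1.   ] q [ 0.03  0.59 -0.02  1.88  0.02  0.68 -0.81] F [2.  1.6 5.1] T [ 0.28 -0.42  0.68] open 0.016085273767678855 18.7
disc ctr tool [-0.00047923 -0.00033142] 96 1.6802183369698598e-06
bar 1620 [ 0.02693462 -0.00188863 -0.0445555 ] 176.07395284160972 xmax 0.03946350680401506 y [-0.00990695  0.00623333]
```

The tool turned 2.7° more, the lid did not move and the torque rose to 0.68 N m: that is the hard stop. Unloading, releasing and retracting.

Call:
apply_moves(
  rows=[
    {"ax": 0,"ay": 0,"az": 0.02,"tx": 0,"ty": 0,"tz": 0.002,"jaw": 0},
    {"ax": 0,"ay": 0,"az": 0.035,"tx": 0,"ty": 0,"tz": 0.003,"jaw": 0},
    {"ax": 0,"ay": 0,"az": 0.035,"tx": 0,"ty": 0,"tz": 0.003,"jaw": 0.5},
    {"ax": 0,"ay": 0,"az": 0.035,"tx": 0,"ty": 0,"tz": 0.003,"jaw": 0.5},
    {"ax": 0,"ay": 0,"az": 0.035,"tx": 0,"ty": 0,"tz": 0.003,"jaw": 0.5},
    {"ax": 0,"ay": 0,"az": 0.035,"tx": 0,"ty": 0,"tz": 0.003,"jaw": 0.5},
    {"ax": 0,"ay": 0,"az": 0.035,"tx": 0,"ty": 0,"tz": 0.003,"jaw": 0.5},
    {"ax": 0,"ay": 0,"az": 0.035,"tx": 0,"ty": 0,"tz": 0.1,"jaw": 0.5},
    {"ax": 0,"ay": 0,"az": 0.035,"tx": 0,"ty": 0,"tz": 0.22,"jaw": 0.5},
    {"ax": 0,"ay": 0,"az": 0.035,"tx": 0,"ty": 0,"tz": 0.34,"jaw": 0.5},
    {"ax": 0,"ay": 0,"az": 0.035,"tx": 0,"ty": 0,"tz": 0.46,"jaw": 0.5},
    {"ax": 0,"ay": 0,"az": 0.035,"tx": 0,"ty": 0,"tz": 0.46,"jaw": 0.5},
  ],
)

```text
time: 19.75
eef_pos: [0.5529, -0.0398, 0.2508]
ee_rot: [2.883, 1.234, 0.018]
ft_force: [1.1, -0.5, 0.1]
opening: 0.0469
finger_force: 0.0
```

Call:
apply_moves(
  rows=[
    {"ax": 0,"ay": 0,"az": 0,"tx": 0,"ty": 0,"tz": 0.02,"jaw": 0.5},
    {"ax": 0,"ay": 0,"az": 0,"tx": 0,"ty": 0,"tz": 0.02,"jaw": 0.5},
    {"ax": 0,"ay": 0,"az": 0,"tx": 0,"ty": 0,"tz": 0.02,"jaw": 0.5},
  ],
)

```text
time: 20.0
eef_pos: [0.5476, -0.0396, 0.2488]
ee_rot: [-2.887, -1.236, 0.003]
ft_force: [-0.6, 0.5, -0.1]
opening: 0.0468
finger_force: 0.0
```

```bash
python3 pose.py; python3 - <<'E'
from h import *
im,d=r.get_image("wrist"); C=cloud("wrist",d); cv2.imwrite("pics/w9.png",im[...,::-1])
N=np.hypot(C[...,0]-.549,C[...,1]+.04)<.085
D=C[N&(d>0)&(C[...,2]>.11)&(C[...,2]<.13)]; B=C[N&(d>0)&(C[...,2]>.145)&(C[...,2]<.158)]
print("disc",cv2.minEnclosingCircle((D[:,:2]*1000).astype(np.float32)),np.median(D[:,2]),np.linalg.lstsq(np.c_[D[:,:2],np.ones(len(D))],D[:,2],rcond=None)[0])
print("bar",cv2.minAreaRect((B[:,:2]*1000).astype(np.float32)),np.median(B[:,2]))
E
```

```text
pos [ 0.5476 -0.0396  0.2488] yawx 46.36 z [-0.002  0.    -1.   ] q [ 0.05  0.41 -0.04  1.71  0.02  1.02 -0.76] F [-0.6  0.5 -0.1] T [-0.04 -0.04 -0.03] open 0.046767052586187026 20.0
disc ((547.8003540039062, -39.02907943725586), 70.87442779541016) 0.11937631806596113 [-0.0008399  -0.00012498  0.11983605]
bar ((548.3414916992188, -38.557369232177734), (78.72395324707031, 15.997535705566406), 47.602821350097656) 0.1511215569805726
```

View pics/w9.png

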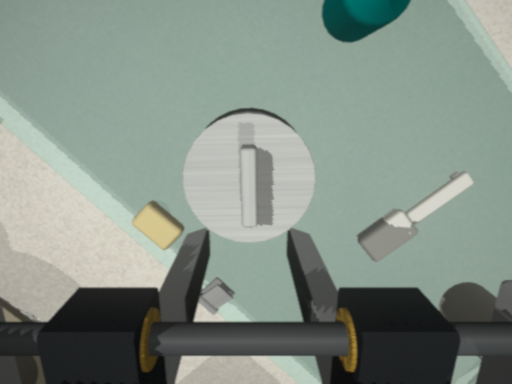

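The lid sits level and centred on the tin at (250,175), disc top at the dropped-in height, and the gripper is clear. Handing in.

```bash
python3 -c "
from workcell import r
print(r.job_done())"
```

```text
the job is handed in; nothing more can be done
None
```

I put the scoop in the tin, dropped the lid through the notches and turned it clockwise to the hard stop. The job is handed in at about 20 s; no verdict came back, but the last view showed the lid seated, level and turned about 0.73 rad from mid-notch.

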